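# Set the stop and stack a lock in the bench fixture

## Robot

A 6-joint arm with a two-finger parallel gripper is mounted at the origin on the work surface. World frame = base frame: x ahead of the robot, y to its left, z up, the work surface at z = 0. Lengths are in mm, angles in rad, forces in N, time in s.
With the tool pointing down it reaches from about 275 to 750 mm from the base axis. Payload 10.2 kg.
Tool frame: the origin (TCP) lies midway between the tips of the shut fingers; the grasp point (between the pads) lies 19 mm behind it; x points along the fingers, y is the direction in which the jaws open and shut, and the axes are right-handed (so a half turn about x gives the same grasp; the last joint's range is limited). The gripper opens to 85 mm and grips with 20 to 120 N. Pads are 22 mm wide; open, the fingers measure 114 mm over their backs; the gripper's body (76 mm by 85 mm) begins 54 mm behind the grasp point. The pads swing forward as they close: fully open they stand 13 mm farther back than shut.
Start: joints at [-1.443, 0.313, 1.498, -0, 1.331, -0.223], TCP at [180.403, -493.037, 231.294] pointing down, gripper open.
Joint ranges: [-2.94, 2.94], [-0.97, 2.17], [0.19, 2.56], [-1.23, 4.37], [0.02, 3.11], [-2.88, 2.88]. Speed limits (rad/s): [2.39, 2.39, 3.01, 3.14, 3.14, 3.14].

## Interface

Orientations are given as a unit quaternion [w, x, y, z].
In Python, from rig import ctrl gives the robot as it stands.
- The arm moves only by the tool arm_command, never from a script. Its argument "plan" is a list of rows, each a list of 5 numbers: the shift along the tool's x, y, z in m, then the turn about the tool's x in rad, then the opening, from 0 (shut) to 1 (fully open). A call has 1 to 12 rows; each row shifts and turns the commanded pose from where the row before left it, along the tool's axes as they then stand; what a row does not reach is not made up. A row lasts 1/8 s, in which the tool goes at most 62.5 mm and 10.7 degrees, less where a joint would pass 70% of its speed; a pose out of reach is approached as far as the arm can. A call with a gripper value outside its range is refused whole. The fingers move at their own pace and stop on an object; "squeeze" is the grip in N (left out, the last holds). Time passes only in rows, so rows that do not move let the fingers close. It gives the time, the measured TCP pose, the force and the opening at its end, in the units of the state.
- ctrl.sense(): the state, without advancing time (a new reading comes with each control period).
- ctrl.capture(name): name is "scene" or "top" or "wrist"; returns a dict with "color" (384x512x3 uint8, red, green, blue), "fx", "fy", "cx", "cy" (pixels), "xyz" and "orientation" of the camera in the world; the wrist camera has in their place "hand_eye" (4x4, takes a point from camera to tool coordinates, whose origin is the TCP and whose axes are the tool frame's). Camera axes: x right, y up, looking along -z (the intrinsics and any distortion apply to the point x, -y, -z); pixel columns grow to the right and rows downward; lengths in mm; the calibration is good to about 2 mm. A picture is of the moment at which its call begins: read the wrist's pose just before it. There is no depth.
- ctrl.finish_job(): hands the job in, once; it reports no verdict.
Trained networks look in the newest picture that a camera, given by its name, has taken for a name from the list of things; names that differ only in an ending like _2 or _b are one class to them, and where a whole thing is asked for, a point or a joint stands for the part that bears it (a point fixed in the world has none). Each returns a list of dicts, best first, with "score" (0 to 1); they miss things now and then, are a little off and sometimes report something else, mostly with a low value. They report only what shows in the picture. A call takes as long as a camera call.
- ctrl.spot_in(camera, query): "uv" ([column, row] in pixels, amid what is visible of it).
- ctrl.regions_of(camera, query): "mask" (384x512 bool, what is visible of it) and "uv" ([column, row] in pixels, amid what is visible of it).
- ctrl.place_of(camera, query): "uv" ([column, row] in pixels: a listed point, or the origin of a listed thing).
The state is a dict: "time_s": time; "joints": joint angles; "dq": joint speeds; "tau": joint torques, N m; "eef_pos": TCP position; "ee_rot": TCP orientation; "force": force on the tool from outside, world axes, zero at the start; "wrist_torque": the same for the moment, N m; "grip_width": opening from 0.0 (shut) to 1.0 (fully open).
Only numpy, scipy, OpenCV 4.12 (cv2) and the standard library are available. Lean on these libraries where they do the work, as an engineer would, in place of code of your own. Each camera call takes 0.05 s, during which the arm holds its last target.

## Task

Clear the wooden packing block out of the green fixture's pocket into the empty red tray, then nudge the stiff steel stop slide in towards the pocket, little by little, until its line stands between the two scribed lines, never running past the far one. Then stack the lock in the pocket, flat and square between the corner guides: the thick brass body at the bottom, then every steel spacer plate there is (one to three), and last the brass cover with its round boss up. Do not knock over the oil can.

Things in the scene. Friction and masses are not known exactly. Their poses are not given: they have to be found in the camera images.
- fixture: Green-bedded steel assembly fixture, fixed to the bench. Origin on the bench under the pocket's middle; x runs from the stop slide to the dark end wall, z up. Bed 20 mm thick, 110 mm wide, x = -217 to 88. End wall: inner face x = 68, 15 mm thick, 80 mm wide, top 88 mm over the bench.
- pocket_floor (a point): Middle of the pocket's floor, 20 mm over the bench; axes as the fixture's. Pocket 56 mm wide between four corner guides (at x = 47 to 68 and -68 to -47, y = 28 to 40 and -40 to -28 from here), tops 68 mm over the floor. For x = -47 to 47 both long sides are open down to the bed, so fingers can come down beside a part.
- stop_mark (a point): Point midway between the two dark lines scribed 8 mm apart across the aluminium strips beside the slide: where the slide's line must stand. On the slide's centre line, fixture x = -90.5, 34 mm over the bench; the lines run from y = 34 to 52 and -52 to -34.
- stop (a joint): Travel of the steel stop slide, m: 0 = fully back, grows towards the pocket, up to 0.095. The slide's line stands midway between the scribed lines at 0.075. Stiff: takes about 8 N, plus 60 N per m/s, to move; it stays where it is left.
- stop_index (a point): The slide's own dark line (across its ears and top), on the centre line, 34 mm over the bench; axes as the fixture's. The slide is a steel block 45 mm long (line in the middle), 50 mm wide, top 81 mm over the bench, with ears 66 mm wide over all, 34 mm high. Its front face closes the pocket: at fixture x = -68 when the line is midway.
- stop_back (a point): Middle of the slide's flat back face (away from the pocket), 60 mm over the bench, 22.5 mm behind the slide's line: push here along the fixture's +x. Nothing stands behind it but the bed and the two strips (34 mm high over the bench, y = +-34 to +-52).
- body_c (a point): The lock's body, a brass block 130 x 50 x 24 mm with a dark rectangle on top, 0.5 kg. Flat on the bench at the start; grip it across its 50 mm width. This point is its centre, half the height given above its underside; x along its length, z up.
- spacer1_c (a point): Spacer: plain steel-coloured plate 130 x 50 x 12 mm with two dark holes, about 0.25 kg; may be absent. Flat on the bench at the start; grip it across its 50 mm width. This point is its centre, half the height given above its underside; x along its length, z up.
- spacer2_c (a point): Spacer: plain steel-coloured plate 130 x 50 x 12 mm with two dark holes, about 0.25 kg; may be absent. Flat on the bench at the start; grip it across its 50 mm width. This point is its centre, half the height given above its underside; x along its length, z up.
- spacer3_c (a point): Spacer: plain steel-coloured plate 130 x 50 x 12 mm with two dark holes, about 0.25 kg; may be absent. Flat on the bench at the start; grip it across its 50 mm width. This point is its centre, half the height given above its underside; x along its length, z up.
- cover_c (a point): Cover: brass plate 130 x 50 x 12 mm, 0.3 kg, with a round boss 26 mm across and 12 mm high in the middle of its top. Flat on the bench at the start; grip it across its 50 mm width. This point is its centre, half the height given above its underside; x along its length, z up.
- packing_c (a point): Wooden packing block 90 x 34 x 34 mm, 90 g, left in the pocket at the start, roughly along the fixture's x. This point is its centre; x along its length, z up.
- tray: Empty red open tray fixed to the bench, 120 (x) x 160 (y) mm, 35 mm high, walls and floor about 4 mm. Origin under its centre on the bench.
- oil_can: Copper oil can with a pointed spout, 52 mm across at the foot, 120 mm high, standing loose on the near right of the bench. Origin at the centre of its underside.

How it is judged:
By the outcome, as a careful person would: the job done as asked, in the order asked, and still so for the second after the job is handed in, with the robot touching nothing.
Of spacer1, spacer2, spacer3 only 1 to 3 are there at a start; the rules pass over those that are not, and their reading is None.
At some moment in a run one of body, cover, spacer1, spacer2, spacer3 may be knocked a few centimetres aside while the robot is not near it.
Once in a run the grip may slacken for a moment while it holds something.
It also fails if it takes over 210 s, if anything falls off the work surface, if the arm or the gripper's body presses on something with over 40 N, if the wrist force passes 120 N, or if a joint passes its speed limit or range.

## Working session

There is one attempt and no reset: what is moved stays moved. The work goes in short steps, Python scripts to look and compute and a tool call to move; the robot and the scene stay as the last step left them, time stands still between calls to the robot, and variables do not carry over. Pictures are saved under pics/ and viewed, and the job is handed in when it is done.

Besides the shell and the picture viewer there is one more tool, called after "Call:" as a command line: name --pt "numbers of a row" for each row, then --argument value for the rest. arm_command: Moves the arm, as the interface text tells. Its arguments: {"type":"object","properties":{"plan":{"type":"array"},"squeeze":{"type":"number"}},"required":["plan"]}

```bash
ls; mkdir -p pics
cat > h.py <<'E'
import numpy as np, cv2
from rig import ctrl
from scipy.spatial.transform import Rotation as R
def rot(q): return R.from_quat([q[1],q[2],q[3],q[0]]).as_matrix()
def save(n,name,crop=None,s=1.5):
    c=ctrl.capture(n); im=c['color'][:,:,::-1].copy()
    if crop: im=im[crop[1]:crop[3],crop[0]:crop[2]]
    im=cv2.resize(im,None,fx=s,fy=s,interpolation=cv2.INTER_CUBIC); cv2.imwrite('pics/'+name+'.png',im); return c
def campose(c,st=None):
    if 'hand_eye' in c:
        st=st; T=np.eye(4);T[:3,:3]=rot(st['ee_rot']);T[:3,3]=st['eef_pos']
        M=T@np.array(c['hand_eye']); return M[:3,:3],M[:3,3]
    return rot(c['orientation']),np.array(c['xyz'])
def ray(c,uv,z,st=None):
    Rm,p=campose(c,st)
    d=np.array([(uv[0]-c['cx'])/c['fx'],-(uv[1]-c['cy'])/c['fy'],-1]); d=Rm@d
    return p+d*(z-p[2])/d[2]
def proj(c,P,st=None):
    Rm,p=campose(c,st); q=Rm.T@(np.array(P,float)-p)
    return np.array([c['cx']+c['fx']*q[0]/-q[2], c['cy']-c['fy']*q[1]/-q[2]])
E
python3 - <<'E'
from h import *
for n in ['scene','top','wrist']:
    st=ctrl.sense(); c=save(n,n+'0'); print(n,{k:v for k,v in c.items() if k!='color'})
print(ctrl.sense())
E
```

```text
pics
scene {'fx': 463.51829951198016, 'fy': 463.51829951198016, 'cx': 251.4369609096962, 'cy': 191.75472673039238, 'xyz': array([ 892.97393172, -733.14360185,  857.12633064]), 'orientation': array([0.89624301, 0.38595963, 0.09543841, 0.19665996])}
top {'fx': 478.75142064357306, 'fy': 478.75142064357306, 'cx': 256.8170438116751, 'cy': 181.672843380114, 'xyz': array([ 273.51098935,   50.29854777, 1429.30771763]), 'orientation': array([ 0.7155101 ,  0.0566616 , -0.06465965, -0.69329207])}
wrist {'fx': 283.74494883313844, 'fy': 283.74494883313844, 'cx': 251.94132930269367, 'cy': 198.40325445620863, 'hand_eye': array([[ 1.07354493e-03,  2.61391827e-01, -9.65232179e-01,
        -1.42969795e+02],
       [ 9.99999180e-01, -9.54864619e-04,  8.53629064e-04,
        -6.01829778e-01],
       [-6.98534396e-04, -9.65232304e-01, -2.61392638e-01,
        -6.51537666e+01],
       [ 0.00000000e+00,  0.00000000e+00,  0.00000000e+00,
         1.00000000e+00]])}
{'time_s': 0.15, 'joints': array([-1.44345651e+00,  3.13278194e-01,  1.49822985e+00,  1.63563109e-05,
        1.33097949e+00, -2.23455787e-01]), 'dq': array([-1.30654671e-03, -3.25174988e-04, -2.79283599e-03, -3.58506507e-05,
       -1.36170613e-03,  9.94723600e-04]), 'tau': array([ 9.02247757e-04, -4.12373221e+01, -2.59795922e+01, -1.92223397e-04,
        3.23225089e-03, -3.03617901e-05]), 'eef_pos': array([ 180.35551961, -492.85955259,  230.90100127]), 'ee_rot': array([ 0.12307291,  0.69627876,  0.12370441, -0.69623714]), 'force': array([ 0.52708909, -0.95735499, -0.24265902]), 'wrist_torque': array([0.06693554, 0.05448614, 0.00319063]), 'grip_width': 0.9995895002609355}
```

View pics/scene0.png

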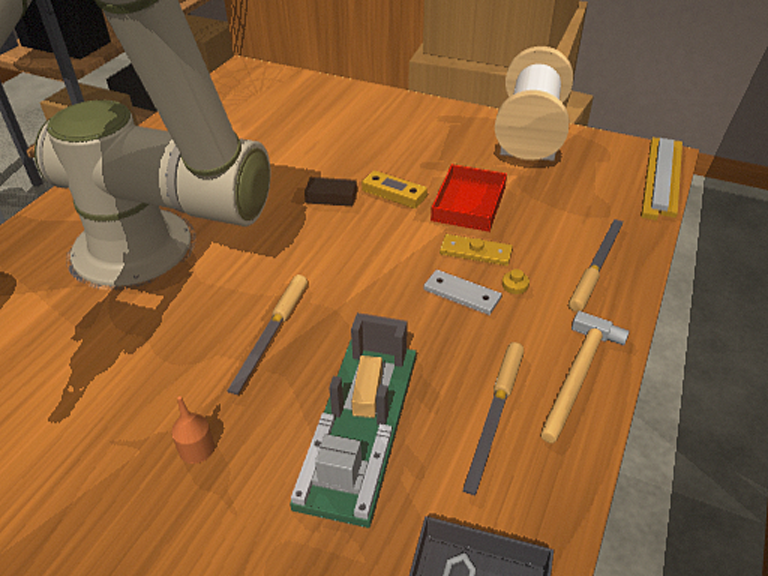

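View pics/top0.png

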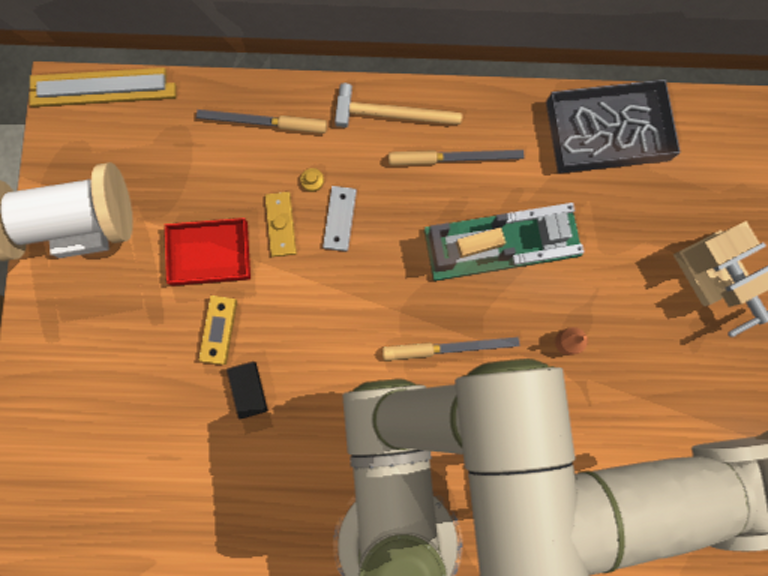

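View pics/wrist0.png

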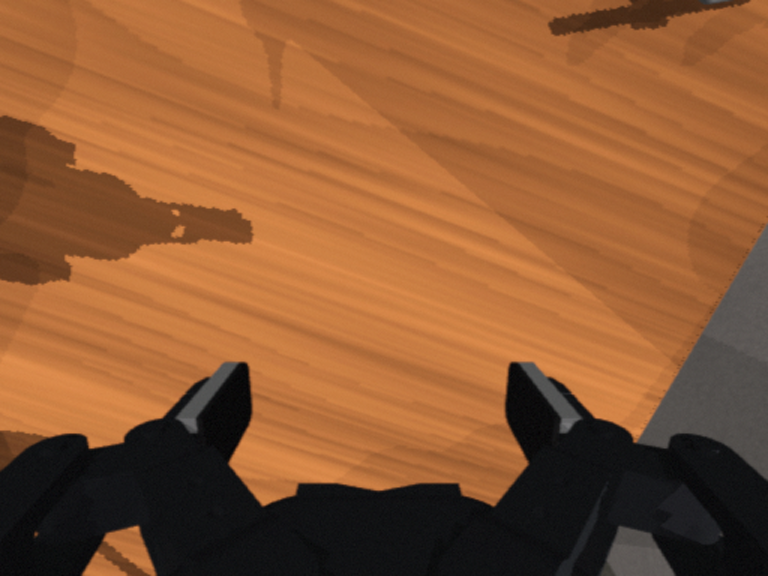

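Run:
```python
from h import *
Z={'fixture':0,'pocket_floor':20,'stop_mark':34,'stop_index':34,'stop_back':60,'body_c':12,'spacer1_c':6,'cover_c':6,'packing_c':37,'tray':0,'oil_can':0}
for n in ['top','scene']:
    c=ctrl.capture(n)
    for k,z in Z.items():
        for d in ctrl.place_of(n,k)[:4]:
            print(n,k,round(d['score'],2),np.round(d['uv'],1),np.round(ray(c,d['uv'],z)[:2],1))
```

```text
top fixture 0.56 [313.1 168.4] [ 568.4 -132.5]
top pocket_floor 0.74 [315.4 162.5] [ 582.7 -136.7]
top stop_mark 0.74 [340.6 159.9] [ 590.  -210.2]
top stop_index 0.97 [368.7 151.9] [ 617.4 -294.6]
top stop_index 0.7 [315.5 168.4] [ 561.6 -135.3]
top stop_back 0.83 [379.3 151.3] [ 613.9 -319.6]
top body_c 0.9 [146.1 218.4] [398.8 361.7]
top cover_c 0.92 [187.4 149.8] [612.3 252.3]
top cover_c 0.43 [223.1 147.5] [623.1 144. ]
top packing_c 0.71 [321.1 160.7] [ 585.  -151.4]
top packing_c 0.43 [145.  220.6] [390.1 359. ]
top tray 0.67 [136.5 167.8] [552.5 404.1]
top oil_can 0.52 [377. 225.] [ 401.9 -325.8]
scene fixture 0.66 [244.6 259.4] [ 572.3 -129. ]
scene pocket_floor 0.68 [245.5 254. ] [ 574.8 -128. ]
scene stop_mark 0.65 [235.2 288.1] [ 600.5 -230.7]
scene stop_index 0.64 [225.4 313.9] [ 610.6 -295. ]
scene stop_back 0.79 [221.4 315.5] [ 614.  -315.3]
scene stop_back 0.16 [232.5 286.1] [ 602.4 -244.5]
scene stop_back 0.16 [133.7 299.7] [ 435. -357.]
scene body_c 0.6 [263.5 126. ] [399.9 363.8]
scene body_c 0.37 [316.9 166. ] [617.4 246.9]
scene packing_c 0.73 [247.9 258.6] [ 591.9 -150. ]
scene packing_c 0.59 [246.5 260.4] [ 591.3 -155.9]
scene packing_c 0.45 [315.4 164.7] [620.  221.5]
scene tray 0.55 [310.6 134.8] [545.8 395.1]
scene oil_can 0.88 [136.1 300.8] [ 407.  -328.8]
```

```bash
cat >> h.py <<'E'
def yaw(st=None):
    st=st or ctrl.sense(); Rm=rot(st['ee_rot']); return np.arctan2(Rm[1,1],Rm[0,1])  # world angle of tool y
def go(x,y,z,yw,st=None):
    """needed shift in tool axes (mm) after none turn, and turn"""
    st=st or ctrl.sense(); Rm=rot(st['ee_rot']); d=np.array([x,y,z])-st['eef_pos']
    s=Rm.T@d
    turn=-(yw-yaw(st)); turn=(turn+np.pi)%(2*np.pi)-np.pi
    print('shift tool mm',np.round(s,1),'turn',round(turn,3),'q6',round(st['joints'][5],2),'pos',np.round(st['eef_pos'],1),'yaw',round(yaw(st),3),'w',round(st['grip_width'],3),'t',st['time_s'],'F',np.round(st['force'],1))
E
python3 - <<'E'
from h import *
st=ctrl.sense(); print(np.round(rot(st['ee_rot']),3), yaw(st))
ang=np.arctan2(162,-42); print('fix x angle',ang)
go(600,-200,330,ang+np.pi/2); go(600,-200,330,ang-np.pi/2)
E
```

```text
[[-0.     0.344 -0.939]
 [ 0.    -0.939 -0.344]
 [-1.    -0.     0.   ]] -1.2199776342167743
fix x angle 1.8244704229335393
shift tool mm [ -98.7 -131.  -494.7] turn 1.668 q6 -0.22 pos [ 180.4 -493.   231.3] yaw -1.22 w 0.998 t 1.35 F [-0.1  0.4 -0.9]
shift tool mm [ -98.7 -131.  -494.7] turn -1.474 q6 -0.22 pos [ 180.4 -493.   231.3] yaw -1.22 w 0.998 t 1.35 F [-0.1  0.4 -0.9]
```

Call:
arm_command --pt "-0.01 -0.013 -0.05 0 1" --pt "-0.01 -0.013 -0.05 0 1" --pt "-0.01 -0.013 -0.05 0 1" --pt "-0.01 -0.013 -0.05 0 1" --pt "-0.01 -0.013 -0.05 0 1" --pt "-0.01 -0.013 -0.05 0 1" --pt "-0.01 -0.013 -0.05 0 1" --pt "-0.01 -0.013 -0.05 0 1" --pt "-0.01 -0.013 -0.05 0 1" --pt "-0.01 -0.013 -0.045 0 1"

```text
time_s: 2.6
eef_pos: [601.9, -199.5, 331.5]
ee_rot: [0.124, 0.696, 0.124, -0.696]
force: [-0.1, -0.5, -0.2]
grip_width: 1.0
```

Call:
arm_command --pt "0 0 0 -0.18 1" --pt "0 0 0 -0.18 1" --pt "0 0 0 -0.18 1" --pt "0 0 0 -0.18 1" --pt "0 0 0 -0.18 1" --pt "0 0 0 -0.18 1" --pt "0 0 0 -0.18 1" --pt "0 0 0 -0.18 1" --pt "0 0 0 -0.03 1"

```text
time_s: 3.72
eef_pos: [600.6, -200.9, 331.2]
ee_rot: [0.558, 0.434, 0.558, -0.434]
force: [-0.1, 0.3, -0.4]
grip_width: 0.998
```

Run:
```python
from h import *
go(600,-200,330,0.254)
save('wrist','w1'); save('top','t1')
```

```text
shift tool mm [ 1.2 -0.4 -1. ] turn -0.004 q6 -0.76 pos [ 600.6 -200.9  331.2] yaw 0.25 w 0.998 t 3.725 F [-0.1  0.3 -0.4]
```

View pics/w1.png

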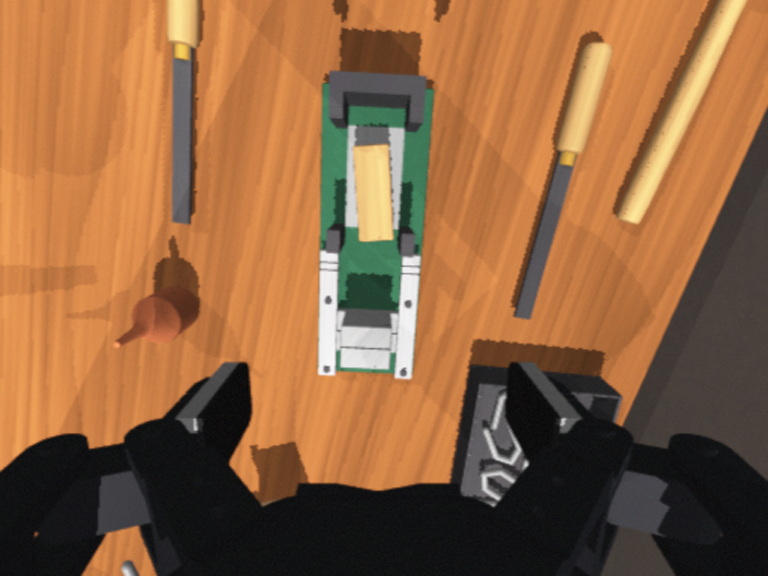

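View pics/t1.png

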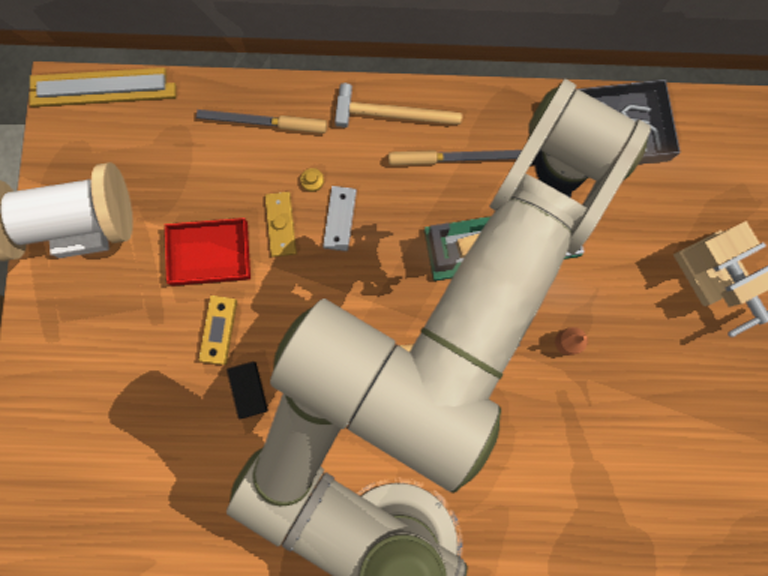

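Run:
```python
import cv2
from h import *
im=cv2.imread('pics/w1.png'); im=cv2.resize(im,(512,384),interpolation=cv2.INTER_AREA)
c=ctrl.capture('wrist'); np.savez('pics/w1.npz',color=c['color'])
im=c['color'][:,:,::-1]
a=im[40:150,205:300]; cv2.imwrite('pics/w1a.png',cv2.resize(a,None,fx=5,fy=5,interpolation=cv2.INTER_CUBIC))
a=im[150:260,205:300]; cv2.imwrite('pics/w1b.png',cv2.resize(a,None,fx=5,fy=5,interpolation=cv2.INTER_CUBIC))
```

```text
(no output)
```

View pics/w1a.png

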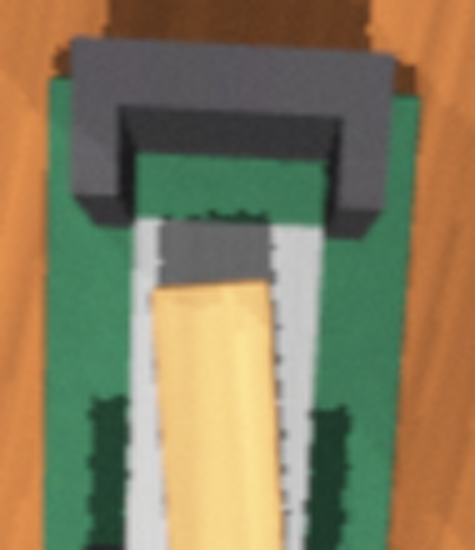

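View pics/w1b.png

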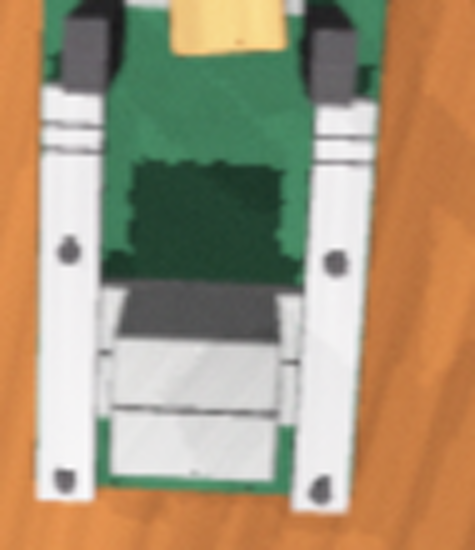

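```bash
cat > fit.py <<'E'
from h import *
from scipy.optimize import least_squares
import json
st=ctrl.sense(); c=ctrl.capture('wrist')
A=[((72,38),(83,40,88)),((393,55),(83,-40,88)),((120,106),(68,28,88)),((340,121),(68,-28,88)),((75,195),(47,40,88)),((122,195),(47,28,88)),((330,207),(47,-28,88)),((383,208),(47,-40,88))]
B=[((42,122),(-86.5,52,34)),((42,148),(-94.5,52,34)),((104,127),(-86.5,34,34)),((104,152),(-94.5,34,34)),((315,136),(-86.5,-34,34)),((315,160),(-94.5,-34,34)),((377,138),(-86.5,-52,34)),((377,163),(-94.5,-52,34)),((62,88),(-68,40,88)),((107,90),(-68,28,88)),((312,102),(-68,-28,88)),((356,103),(-68,-40,88))]
P=[];U=[]
for l,o in((A,40),(B,150)):
    for (u,v),p in l: U.append(((u+.5)/5-.5+205,(v+.5)/5-.5+o));P.append(p)
U=np.array(U);P=np.array(P,float)
def W(p,P): 
    c_,s_=np.cos(p[2]),np.sin(p[2]); return np.c_[p[0]+c_*P[:,0]-s_*P[:,1],p[1]+s_*P[:,0]+c_*P[:,1],P[:,2]+(p[3] if len(p)>3 else 0)]
def f(p): return np.ravel([proj(c,w,st)-u for w,u in zip(W(p,P),U)])
for p0 in([575,-135,1.82],[575,-135,1.82,0]):
    r=least_squares(f,p0,loss='soft_l1'); print(np.round(r.x,4)); print(np.round(f(r.x).reshape(-1,2),1).tolist())
    if len(p0)==3: p=r.x
json.dump(list(p),open('fix.json','w'))
# slide
S=[((108,407),25,81),((279,413),-25,81),((102,352),33,34),((298,362),-33,34)]
for (u,v),y,z in S:
    uu=((u+.5)/5-.5+205,(v+.5)/5-.5+150); w=ray(c,uu,z,st); d=w[:2]-p[:2]
    print(d@[np.cos(p[2]),np.sin(p[2])],d@[-np.sin(p[2]),np.cos(p[2])],y)
E
python3 fit.py
```

```text
[ 577.75   -133.1554    1.7737]
[[-0.1, -0.4], [0.4, -0.6], [-0.3, -0.2], [0.6, -1.0], [-1.1, -0.4], [-1.1, 0.1], [1.5, -0.2], [0.3, 0.1], [0.5, 0.3], [0.5, 0.1], [-0.4, -0.2], [-0.5, -0.2], [0.6, -0.1], [0.3, 0.1], [-0.4, 0.0], [-0.7, 0.0], [0.3, 1.2], [0.0, 1.2], [-0.2, 0.6], [-0.3, 0.8]]
[ 577.7123 -133.1197    1.7735   -2.407 ]
[[0.1, 0.1], [0.2, -0.1], [-0.1, 0.1], [0.4, -0.7], [-0.9, -0.1], [-0.9, 0.3], [1.4, 0.0], [0.1, 0.3], [0.7, -0.0], [0.7, -0.2], [-0.3, -0.5], [-0.4, -0.5], [0.5, -0.4], [0.2, -0.2], [-0.6, -0.3], [-0.9, -0.3], [0.4, 0.9], [0.1, 0.9], [-0.3, 0.3], [-0.5, 0.5]]
-161.97896462350207 26.354003291239113 25
-161.58619283252813 -24.343984166917956 -25
-161.59588608062523 32.47971965314587 33
-162.15840653566758 -31.950626399338375 -33
```

```bash
cat >> h.py <<'E'
import json,os
if os.path.exists('fix.json'): FP=json.load(open('fix.json'))
def tofix(w):
    d=np.array(w[:2])-FP[:2]; c,s=np.cos(FP[2]),np.sin(FP[2]); return np.array([c*d[0]+s*d[1],-s*d[0]+c*d[1]])
def fromfix(x,y):
    c,s=np.cos(FP[2]),np.sin(FP[2]); return FP[0]+c*x-s*y,FP[1]+s*x+c*y
E
python3 - <<'E'
from h import *
st=ctrl.sense(); c=ctrl.capture('wrist')
L=[]
for (u,v),o in [((152,290),40),((268,282),40),((170,54),150),((287,47),150)]:
    w=ray(c,((u+.5)/5-.5+205,(v+.5)/5-.5+o),54,st); L.append(w); print(tofix(w))
L=np.array(L); m=L.mean(0); d=(L[0]+L[1]-L[2]-L[3])[:2]; a=np.arctan2(d[1],d[0]); print(m,a,tofix(m))
go(m[0],m[1],25,a-np.pi/2)
E
```

```text
[27.34372661 20.52307023]
[ 30.92619681 -11.81303221]
[-60.25999319  12.57586746]
[-56.6201898  -21.91528343]
[ 580.85654549 -147.47574837   54.        ] 1.8763671473562105 [-14.65256489  -0.15734449]
shift tool mm [306.3  -6.  -56.6] turn -0.058 q6 -0.76 pos [ 600.6 -200.9  331.3] yaw 0.248 w 1.003 t 3.975 F [-0.9 -0.3 -0. ]
```

Call:
arm_command --pt "0 -0.006 -0.0566 -0.058 1" --pt "0.05 0 0 0 1" --pt "0.055 0 0 0 1" --pt "0.055 0 0 0 1" --pt "0.055 0 0 0 1" --pt "0.05 0 0 0 1" --pt "0.02 0 0 0 1" --pt "0.0 0 0 0 1"

```text
time_s: 4.97
eef_pos: [580.1, -147.2, 45.0]
ee_rot: [0.57, 0.417, 0.572, -0.418]
force: [0.7, -0.0, 0.5]
grip_width: 1.0
```

Run:
```python
from h import *
go(580.85,-147.5,25,1.8764-np.pi/2)
save('wrist','w2')
```

```text
shift tool mm [20.   0.7  0.5] turn 0.001 q6 -0.75 pos [ 580.1 -147.2   45. ] yaw 0.307 w 1.0 t 4.975 F [ 0.7 -0.   0.5]
```

View pics/w2.png

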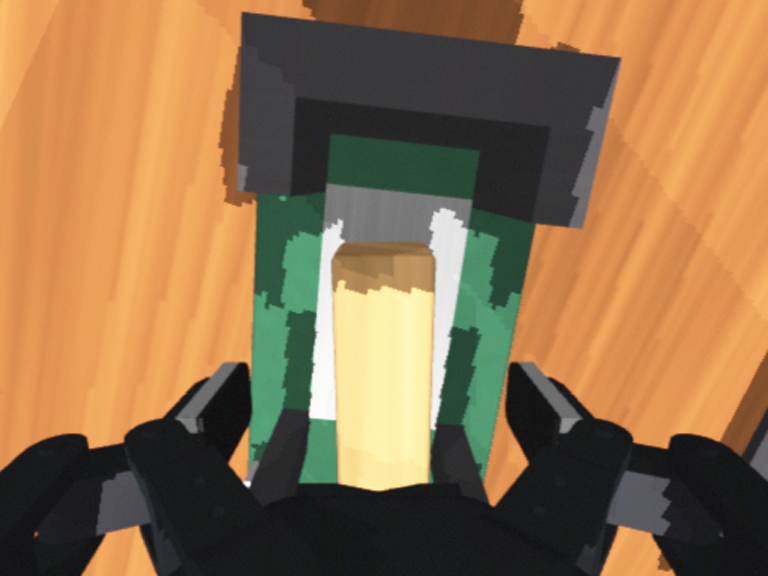

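Call:
arm_command --pt "0.019 0 0 0 1" --pt "0 0 0 0 0" --pt "0 0 0 0 0" --pt "0 0 0 0 0" --pt "0 0 0 0 0" --pt "0 0 0 0 0" --pt "0 0 0 0 0" --squeeze 50

```text
time_s: 5.9
eef_pos: [581.2, -147.7, 28.0]
ee_rot: [0.571, 0.418, 0.57, -0.417]
force: [-1.4, -0.2, 6.3]
grip_width: 0.383
```

Run:
```python
from h import *
go(580.85,-147.5,150,1.8764-np.pi/2)
save('wrist','w3')
```

```text
shift tool mm [-1.22e+02 -1.00e-01 -2.00e-01] turn 0.002 q6 -0.75 pos [ 581.2 -147.7   28. ] yaw 0.308 w 0.383 t 5.9 F [-1.4 -0.2  6.3]
```

View pics/w3.png

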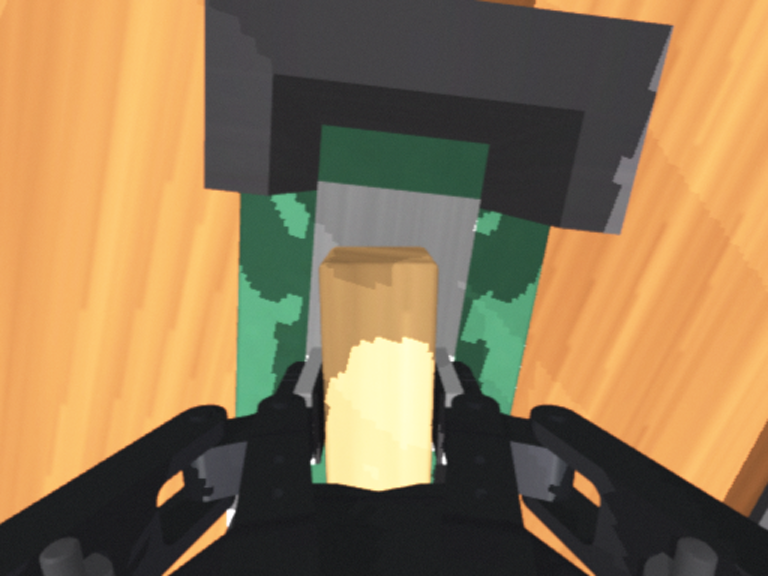

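Call:
arm_command --pt "-0.03 0 0 0 0" --pt "-0.05 0 0 0 0" --pt "-0.05 0 0 0 0" --pt "0 0 0 0 0"

```text
time_s: 6.45
eef_pos: [582.1, -148.1, 161.0]
ee_rot: [0.573, 0.418, 0.568, -0.417]
force: [0.1, -1.1, -0.9]
grip_width: 0.39
```

Run:
```python
from h import *
go(549,400,150,0.308)
save('wrist','w4')
```

```text
shift tool mm [   9.1  134.6 -532.4] turn 0.0 q6 -0.75 pos [ 582.1 -148.1  161. ] yaw 0.308 w 0.39 t 6.45 F [ 0.1 -1.1 -0.9]
```

View pics/w4.png

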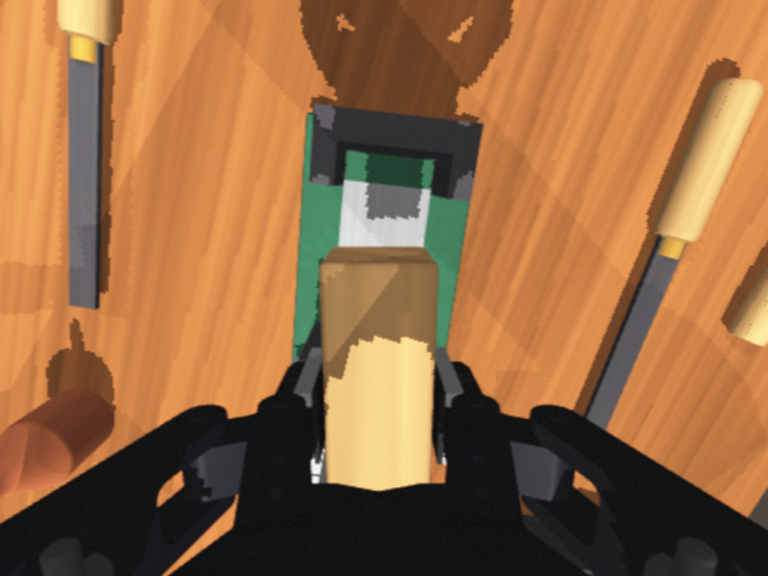

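Held. Carry it over the tray.

Call:
arm_command --pt "0 0.0135 -0.053 0 0" --pt "0 0.0135 -0.053 0 0" --pt "0 0.0135 -0.053 0 0" --pt "0 0.0135 -0.053 0 0" --pt "0 0.0135 -0.053 0 0" --pt "0 0.0135 -0.053 0 0" --pt "0 0.0135 -0.053 0 0" --pt "0 0.0135 -0.053 0 0" --pt "0 0.0135 -0.053 0 0" --pt "0 0.0135 -0.053 0 0" --pt "0 0 0 0.15 0" --pt "0 0 0 0.1 0"

```text
time_s: 8.0
eef_pos: [547.7, 398.8, 154.4]
ee_rot: [0.513, 0.485, 0.514, -0.487]
force: [0.3, 0.2, -1.6]
grip_width: 0.384
```

Run:
```python
from h import *
go(549,400,12,0.05)
st=ctrl.sense();c=save('wrist','w5'); 
for d in ctrl.place_of('wrist','tray'): print(d['score'],ray(c,d['uv'],0,st))
```

```text
shift tool mm [142.4   1.9  -1.4] turn 0.005 q6 0.4 pos [547.7 398.8 154.4] yaw 0.055 w 0.384 t 8.0 F [ 0.3  0.2 -1.6]
```

View pics/w5.png

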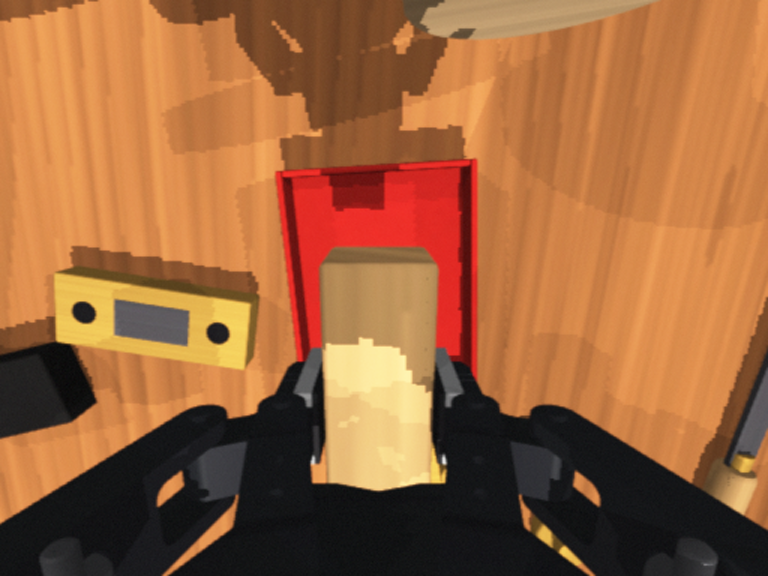

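Run:
```python
from h import *
st=ctrl.sense();c=ctrl.capture('wrist')
for u in[(277,173),(477,160),(302,360),(475,360)]: print(ray(c,(u[0]/1.5,u[1]/1.5),35,st))
c=ctrl.capture('top')
for u in[(165,225),(248,219),(250,276),(168,286)]: print(ray(c,(u[0]/1.5,u[1]/1.5),35,st))
```

```text
[482.58027838 466.40522348  35.        ]
[600.05240478 480.58963971  35.        ]
[498.78873188 347.46771181  35.        ]
[613.80197275 354.38973377  35.        ]
[596.99255132 477.99448401  35.        ]
[614.7779224 314.5493045  35.       ]
[499.9973462  303.39967887  35.        ]
[474.96426528 462.05568602  35.        ]
```

Call:
arm_command --pt "0.03 0.0 0.008 0 0" --pt "0.05 0 0 0 0" --pt "0.04 0 0 0 0" --pt "0.016 0 0 0 0" --pt "0 0 0 0 0" --pt "0 0 0 0 0.65" --pt "0 0 0 0 0.65" --pt "0 0 0 0 0.65" --pt "-0.03 0 0 0 0.65" --pt "-0.05 0 0 0 0.8" --pt "-0.05 0 0 0 1" --pt "-0.02 0 0 0 1"

```text
time_s: 9.7
eef_pos: [550.0, 391.0, 175.4]
ee_rot: [0.515, 0.487, 0.514, -0.483]
force: [-0.1, -0.3, -0.7]
grip_width: 0.999
```

Run:
```python
from h import *
x,y=fromfix(-195,0)
go(x,y,200,FP[2]-np.pi/2)
save('wrist','w6');save('top','t6',(60,60,420,300),2)
```

```text
shift tool mm [-26.   25.5 717.8] turn -0.145 q6 0.39 pos [550.  391.  175.4] yaw 0.058 w 0.999 t 9.7 F [-0.1 -0.3 -0.7]
```

View pics/w6.png

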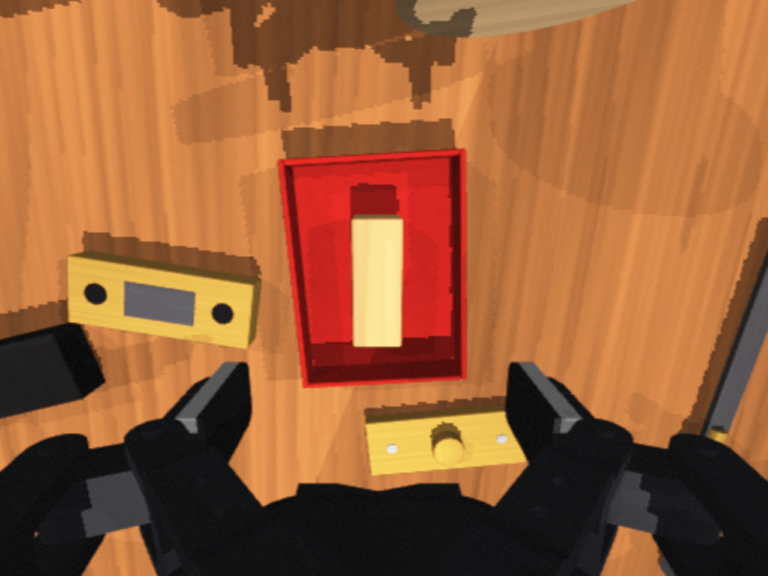

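View pics/t6.png

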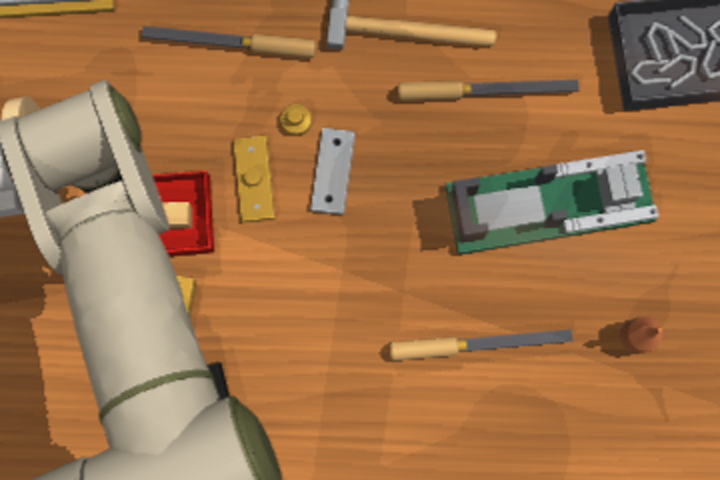

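Call:
arm_command --pt "-0.02 0 0 -0.145 1" --pt "0 -0.006 0.05 0 0" --pt "0 -0.006 0.05 0 0" --pt "0 -0.006 0.05 0 0" --pt "0 -0.006 0.05 0 0" --pt "0 -0.006 0.05 0 0" --pt "0 -0.006 0.05 0 0" --pt "0 -0.006 0.05 0 0" --pt "0 -0.006 0.05 0 0" --pt "0 -0.006 0.05 0 0" --pt "0 -0.006 0.05 0 0"

```text
time_s: 11.18
eef_pos: [590.8, -112.8, 190.0]
ee_rot: [0.547, 0.447, 0.549, -0.447]
force: [0.5, 0.8, 0.2]
grip_width: 0.003
```

Run:
```python
from h import *
x,y=fromfix(-208,0)
go(x,y,200,FP[2]-np.pi/2)
```

```text
shift tool mm [-10.2 -16.9 225.3] turn 0.0 q6 -0.59 pos [ 590.8 -112.8  190. ] yaw 0.203 w 0.003 t 11.175 F [0.5 0.8 0.2]
```

Call:
arm_command --pt "0 -0.003 0.045 0 0" --pt "0 -0.003 0.045 0 0" --pt "0 -0.003 0.045 0 0" --pt "0 -0.004 0.045 0 0" --pt "0 -0.004 0.045 0 0" --pt "0 0 0 0 0" --pt "0.02 0 0 0 0" --pt "0.04 0 0 0 0" --pt "0.04 0 0 0 0" --pt "0.03 0 0 0 0" --pt "0.008 0 0 0 0" --pt "0 0 0 0 0"

```text
time_s: 12.68
eef_pos: [620.1, -334.7, 53.5]
ee_rot: [0.548, 0.447, 0.548, -0.447]
force: [-0.6, -0.0, 0.5]
grip_width: 0.001
```

Run:
```python
from h import *
x,y=fromfix(-184.5,0)
go(x,y,52,FP[2]-np.pi/2)
save('wrist','w7')
```

```text
shift tool mm [  1.5  -0.8 -21.5] turn 0.001 q6 -0.86 pos [ 620.1 -334.7   53.5] yaw 0.203 w 0.001 t 12.675 F [-0.6 -0.   0.5]
```

View pics/w7.png

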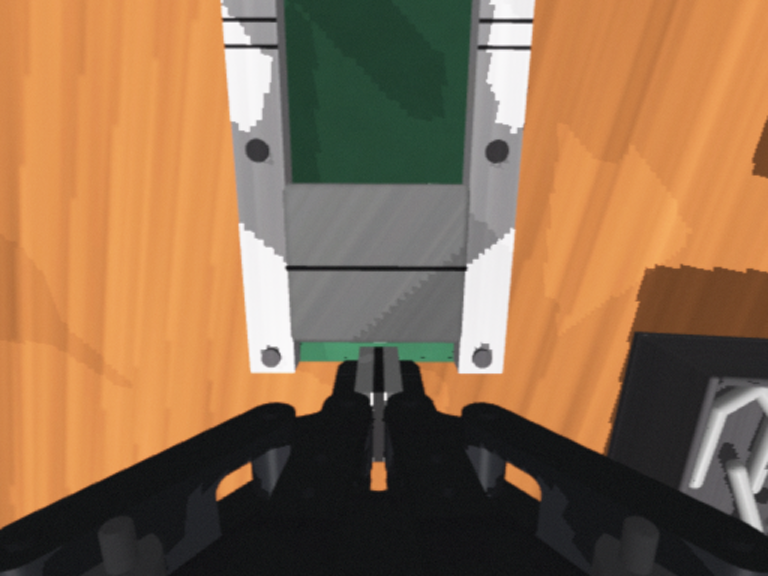

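Call:
arm_command --pt "0 0 -0.006 0 0" --pt "0 0 -0.006 0 0" --pt "0 0 -0.006 0 0" --pt "0 0 -0.006 0 0" --pt "0 0 -0.006 0 0" --pt "0 0 -0.006 0 0" --pt "0 0 -0.006 0 0" --pt "0 0 -0.006 0 0" --pt "0 0 -0.006 0 0" --pt "0 0 0 0 0"

```text
time_s: 13.98
eef_pos: [609.7, -283.2, 54.4]
ee_rot: [0.55, 0.447, 0.546, -0.447]
force: [2.8, -5.4, -1.5]
grip_width: 0.001
```

```bash
cat > slide.py <<'E'
from h import *
import sys
st=ctrl.sense(); print('tcp fix',tofix(st['eef_pos']),st['eef_pos'][2],st['force'])
c=save('wrist',sys.argv[1])
E
python3 slide.py w8
```

```text
tcp fix [-153.41111252   -1.11088606] 54.42630564611938 [ 2.78409735 -5.3510884  -1.47401279]
```

View pics/w8.png

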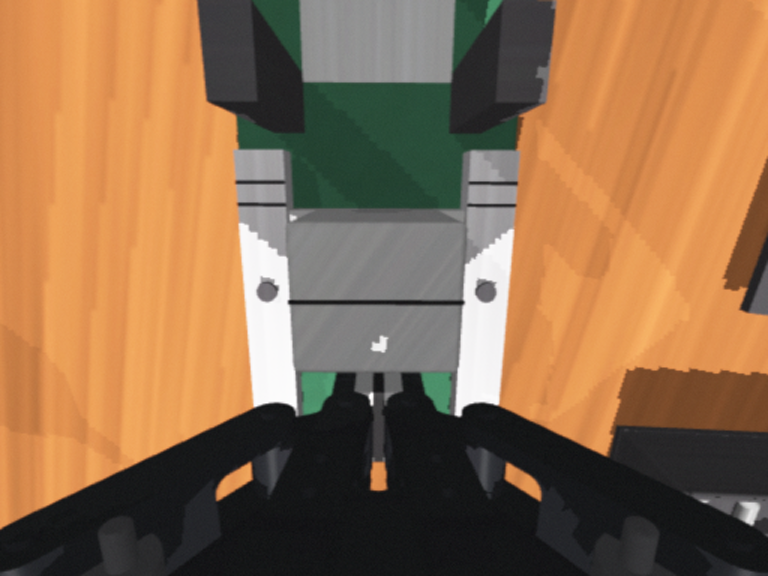

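```bash
cat > sl.py <<'E'
from h import *
import sys
a=list(map(float,sys.argv[1:])) # line row, scribe far,near rows at x 260 (in 1.5x)
st=ctrl.sense(); c=ctrl.capture('wrist')
L=tofix(ray(c,(376/1.5,a[0]/1.5),81,st))
print('line',L)
for u in(260,493):
    for r in a[1:]: print(tofix(ray(c,(u/1.5,r/1.5),34,st)))
E
python3 sl.py 301.5 183 205
```

```text
line [-119.35032802    0.4051273 ]
[-87.10111297  43.42812155]
[-95.06495914  44.0040334 ]
[-87.04629585 -42.8041637 ]
[-95.01630147 -43.37735683]
```

Call:
arm_command --pt "0 0 -0.004 0 0" --pt "0 0 -0.005 0 0" --pt "0 0 -0.005 0 0" --pt "0 0 -0.005 0 0" --pt "0 0 -0.003 0 0" --pt "0 0 0 0 0"

```text
time_s: 14.82
eef_pos: [605.4, -261.8, 54.4]
ee_rot: [0.55, 0.447, 0.546, -0.447]
force: [3.4, -6.8, -0.8]
grip_width: 0.001
```

```bash
python3 slide.py w9
```

```text
tcp fix [-131.57770797   -1.14985449] 54.36773677518328 [ 3.41420104 -6.77165836 -0.78446933]
```

View pics/w9.png

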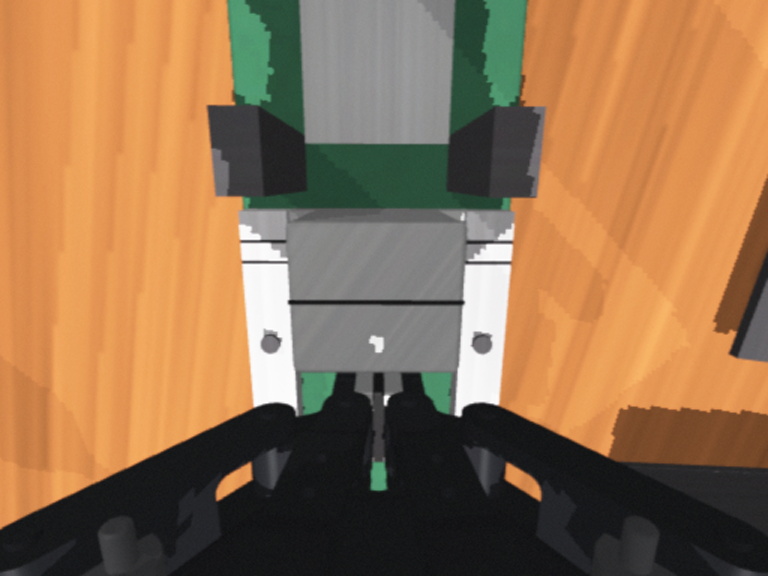

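```bash
python3 sl.py 301.5 241.5 263
python3 - <<'E'
from h import *
c=ctrl.capture('scene'); im=c['color'][:,:,::-1][190:340,180:300]; cv2.imwrite('pics/s9.png',cv2.resize(im,None,fx=4,fy=4,interpolation=cv2.INTER_CUBIC))
E
```

```text
line [-97.50623016   0.30884616]
[-86.92051879  44.87741871]
[-95.27809516  45.48299286]
[-86.89303849 -44.47572441]
[-95.25912994 -45.07745895]
```

View pics/s9.png

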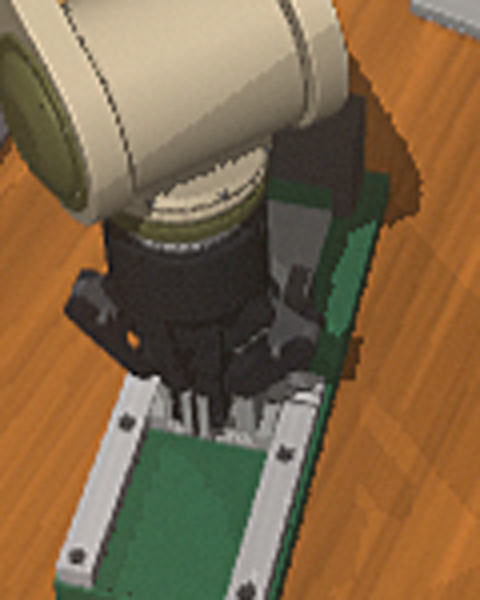

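Call:
arm_command --pt "0 0 -0.003 0 0" --pt "0 0 -0.0024 0 0" --pt "0 0 0 0 0"

```text
time_s: 15.35
eef_pos: [604.4, -256.6, 54.4]
ee_rot: [0.55, 0.447, 0.546, -0.447]
force: [3.9, -5.9, -1.2]
grip_width: 0.003
```

```bash
python3 slide.py w10
```

```text
tcp fix [-126.27642065   -1.198612  ] 54.42289843314541 [ 3.88981749 -5.86124353 -1.19563831]
```

View pics/w10.png

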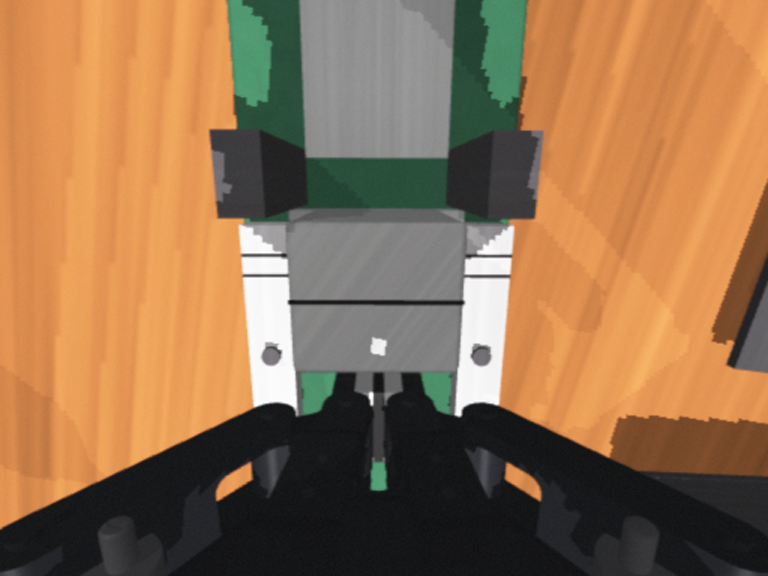

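Call:
arm_command --pt "0 0 0.01 0 0" --pt "0 0 0.005 0 0" --pt "-0.03 0 0 0 0" --pt "-0.05 0 0 0 0" --pt "-0.05 0 0 0 0" --pt "-0.04 0 0 0 0" --pt "0 0 -0.04 0 0" --pt "0 0 -0.04 0 0.5" --pt "0 0 -0.03 0 1" --pt "0 0 0 0 1" --pt "0 0 0 0 1"

```text
time_s: 16.77
eef_pos: [584.5, -163.0, 223.3]
ee_rot: [0.548, 0.447, 0.548, -0.447]
force: [-0.2, -0.4, -0.6]
grip_width: 0.843
```

Run:
```python
from h import *
st=ctrl.sense(); print(tofix(st['eef_pos']),st['eef_pos'],yaw(st))
c=save('wrist','w11',(170,110,350,240),4)
np.save('pics/w11.npy',c['color'])
```

```text
[-30.61483623  -0.60986066] [ 584.51606665 -163.01945391  223.31883249] 0.20268074215876436
```

View pics/w11.png

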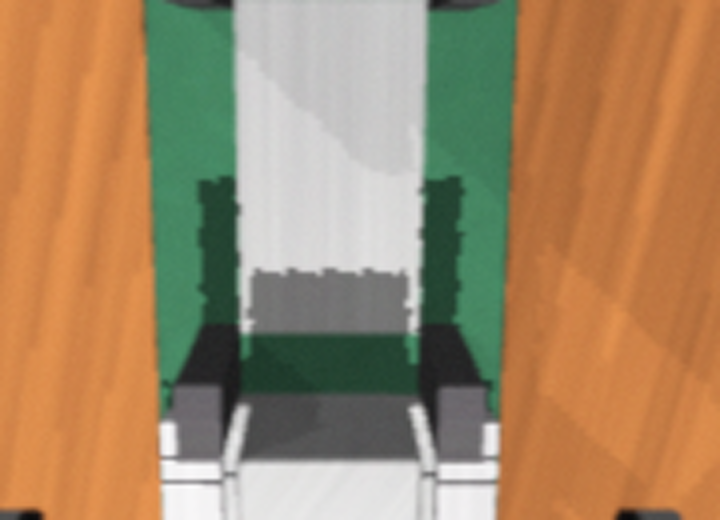

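Run:
```python
from h import *
im=np.load('pics/w11.npy')[:,:,::-1][205:265,195:310]; cv2.imwrite('pics/w11b.png',cv2.resize(im,None,fx=7,fy=7,interpolation=cv2.INTER_CUBIC))
```

```text
(no output)
```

View pics/w11b.png

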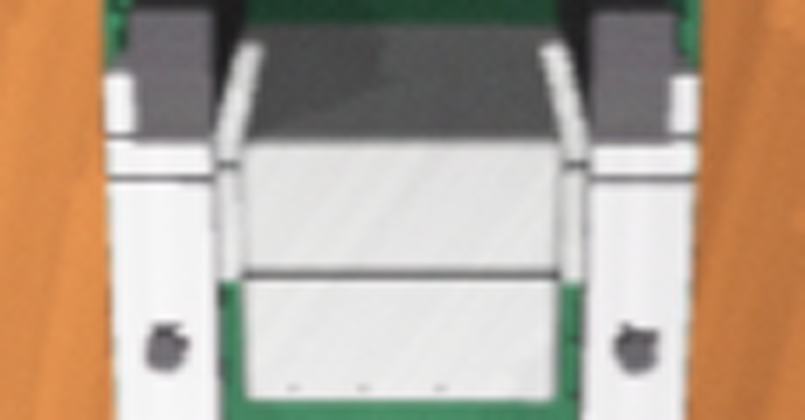

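Call:
arm_command --pt "0 -0.003 -0.054 0 1" --pt "0 -0.003 -0.054 0 1" --pt "0 -0.003 -0.054 0 1" --pt "0 -0.003 -0.054 0 1" --pt "0 -0.003 -0.054 0 1" --pt "0 -0.003 -0.054 0 1" --pt "0 -0.003 -0.054 0 1" --pt "0 -0.002 -0.054 0 1" --pt "0 -0.002 -0.054 0 1" --pt "0 -0.002 -0.054 0 1"

```text
time_s: 18.08
eef_pos: [449.4, 362.2, 223.2]
ee_rot: [0.548, 0.447, 0.548, -0.447]
force: [0.1, -0.2, 1.1]
grip_width: 1.003
```

Call:
arm_command --pt "0 0 0 -0.175 1" --pt "0 0 0 -0.175 1" --pt "0 0 0 -0.175 1" --pt "0 0 0 -0.175 1" --pt "0 0 0 -0.175 1" --pt "0 0 0 -0.175 1" --pt "0 0 0 -0.175 1" --pt "0 0 0 -0.175 1" --pt "0 0 0 0 1"

```text
time_s: 19.2
eef_pos: [449.8, 360.6, 223.1]
ee_rot: [0.707, -0.011, 0.707, 0.01]
force: [0.2, 0.5, -0.3]
grip_width: 1.004
```

Run:
```python
from h import *
go(449,363,223,1.6)
c=save('wrist','w12'); np.save('pics/w12.npy',c['color'])
```

```text
shift tool mm [ 0.1  2.4 -0.7] turn 0.0 q6 -1.13 pos [449.8 360.6 223.1] yaw 1.6 w 1.004 t 19.2 F [ 0.2  0.5 -0.3]
```

View pics/w12.png

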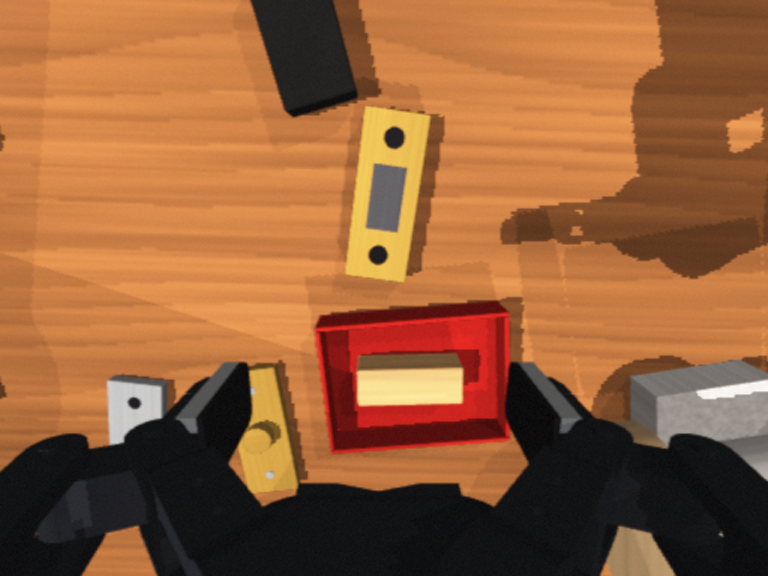

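```bash
cat >> h.py <<'E'
def quad(pts,z,s=1.5):
    """pts: 4 corners in order, picture scale s; first-second edge is short side. returns centre, long axis angle, dims"""
    st=ctrl.sense(); c=ctrl.capture('wrist')
    L=np.array([ray(c,((u+.5)/s-.5,(v+.5)/s-.5),z,st)[:2] for u,v in pts])
    m=L.mean(0); d=L[0]+L[1]-L[2]-L[3]; e=L[0]+L[3]-L[1]-L[2]; a=np.arctan2(d[1],d[0])
    print('centre',np.round(m,1),'long ang',round(a,4),'short ang',round(np.arctan2(e[1],e[0]),4),'dims',np.linalg.norm(d)/2,np.linalg.norm(e)/2)
    return m,a
E
python3 - <<'E'
from h import *
m,a=quad([(366,106),(431,115),(404,282),(346,274)],24)
go(m[0],m[1],60,a+np.pi/2 if a>-1 and a<1 else a-np.pi/2)
E
```

```text
centre [394.1 366.1] long ang 3.0317 short ang -1.6761 dims 128.7132412961155 48.49055051521382
shift tool mm [163.2   6.9 -55.2] turn 0.138 q6 -1.13 pos [449.5 360.8 223.2] yaw 1.599 w 1.0 t 19.3 F [-0.1 -0.3  0.7]
```

Call:
arm_command --pt "0 0.007 -0.055 0 1" --pt "0 0 0 0.138 1" --pt "0.05 0 0 0 1" --pt "0.05 0 0 0 1" --pt "0.04 0 0 0 1" --pt "0.023 0 0 0 1" --pt "0 0 0 0 1"

```text
time_s: 20.18
eef_pos: [393.4, 365.8, 59.1]
ee_rot: [0.705, 0.038, 0.707, -0.039]
force: [-0.1, -0.2, 0.0]
grip_width: 0.993
```

Run:
```python
from h import *
go(394.1,366.1,5,1.461)
c=save('wrist','w13')
```

```text
shift tool mm [54.1  0.4  0.8] turn 0.002 q6 -0.93 pos [393.4 365.8  59.1] yaw 1.463 w 0.993 t 20.175 F [-0.1 -0.2  0. ]
```

View pics/w13.png

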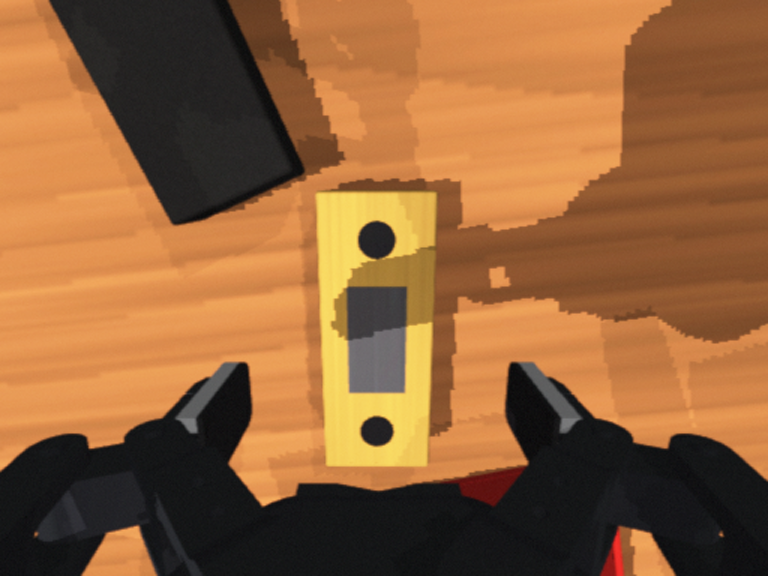

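Run:
```python
from h import *
m,a=quad([(316,192),(437,192),(428,466),(327,466)],24)
go(m[0],m[1],5,a-np.pi/2)
```

```text
centre [395.6 366. ] long ang 3.0374 short ang -1.678 dims 129.90562007495922 49.42473433888488
shift tool mm [56.2 -0.5  1.1] turn -0.003 q6 -0.93 pos [394.5 366.6  61.2] yaw 1.464 w 0.999 t 20.275 F [0.5 0.5 0.5]
```

Call:
arm_command --pt "0.04 0 0.001 0 1" --pt "0.016 0 0 0 1" --pt "0 0 0 0 0" --pt "0 0 0 0 0" --pt "0 0 0 0 0" --pt "0 0 0 0 0" --pt "0 0 0 0 0" --pt "0 0 0 0 0" --squeeze 80

```text
time_s: 21.28
eef_pos: [395.8, 366.7, 6.2]
ee_rot: [0.707, 0.038, 0.705, -0.037]
force: [-2.2, -1.0, 6.5]
grip_width: 0.569
```

Run:
```python
from h import *
go(394.1,366.1,5,1.461)
c=save('wrist','w14')
```

```text
shift tool mm [ 1.2 -0.8 -1.6] turn 0.004 q6 -0.93 pos [395.8 366.7   6.2] yaw 1.465 w 0.569 t 21.275 F [-2.2 -1.   6.5]
```

View pics/w14.png

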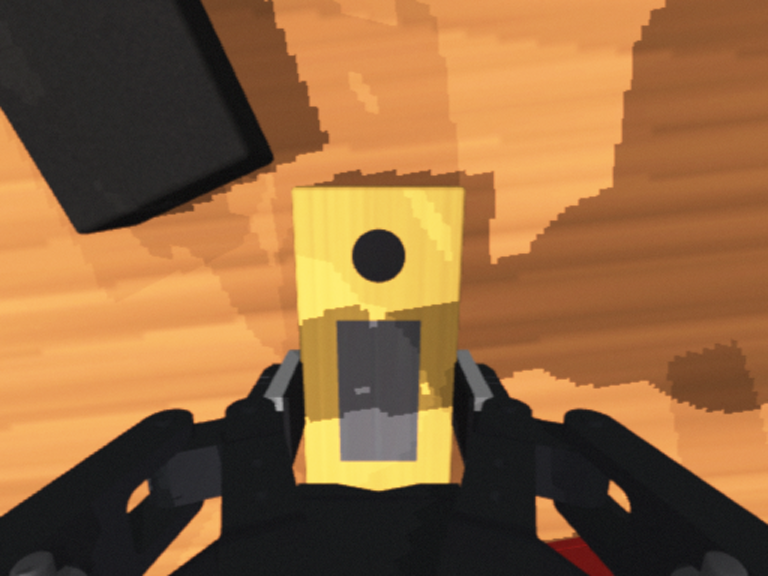

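Call:
arm_command --pt "-0.02 0 0 0 0" --pt "-0.04 0 0 0 0" --pt "-0.05 0 0 0 0" --pt "-0.04 0 0 0 0" --pt "0 0 0 0 0"

```text
time_s: 21.95
eef_pos: [395.8, 366.9, 157.3]
ee_rot: [0.708, 0.039, 0.704, -0.036]
force: [0.2, -0.4, -5.7]
grip_width: 0.564
```

Run:
```python
from h import *
st=ctrl.sense(); c=save('wrist','w15')
def tool(u,v,dz):
    w=ray(c,((u+.5)/1.5-.5,(v+.5)/1.5-.5),st['eef_pos'][2]+dz,st); return rot(st['ee_rot']).T@(w-st['eef_pos'])
for u,v in[(294,187),(464,187),(378,187),(337,321),(420,321),(341,461),(417,461)]: print(np.round(tool(u,v,17.8),1))
x,y=fromfix(0,0); go(x,y,150,FP[2]-np.pi/2)
```

```text
[-18.2 -23.6 -65.8]
[-18.   24.7 -65.8]
[-18.1   0.3 -65.8]
[-18.  -12.4 -25.8]
[-17.9  13.3 -25.8]
[-17.7 -12.3  24.3]
[-17.6  13.6  24.3]
shift tool mm [   4.6 -477.3  234.6] turn 1.262 q6 -0.93 pos [394.8 366.3 154.7] yaw 1.465 w 0.566 t 22.0 F [ 0.3  0.9 -5.8]
```

View pics/w15.png

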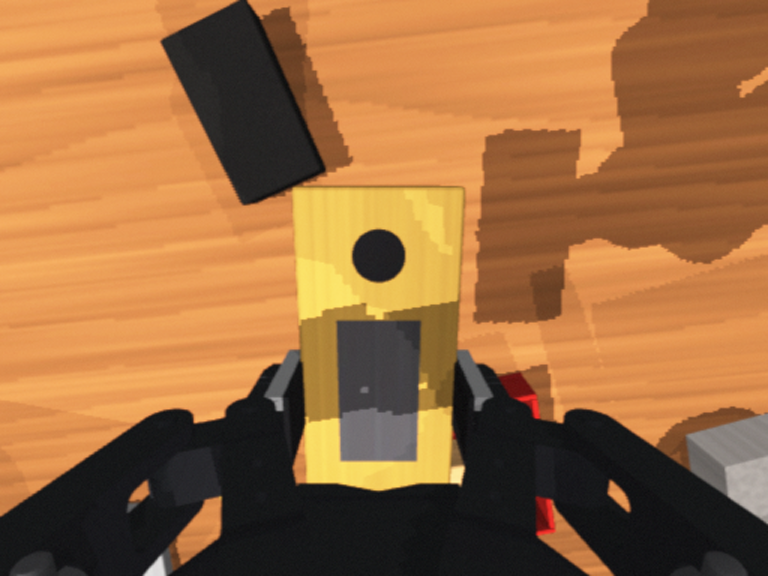

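Call:
arm_command --pt "0 0 0 0.18 0" --pt "0 0 0 0.18 0" --pt "0 0 0 0.18 0" --pt "0 0 0 0.18 0" --pt "0 0 0 0.18 0" --pt "0 0 0 0.18 0" --pt "0 0 0 0.182 0" --pt "0 0.008 0.05 0 0" --pt "0 0.008 0.05 0 0" --pt "0 0.008 0.05 0 0" --pt "0 0.008 0.05 0 0" --pt "0 0.008 0.05 0 0"

```text
time_s: 23.5
eef_pos: [483.8, 127.8, 152.2]
ee_rot: [0.547, 0.446, 0.549, -0.448]
force: [1.4, 0.9, -5.5]
grip_width: 0.559
```

Run:
```python
from h import *
x,y=fromfix(0,0); go(x,y,150,FP[2]-np.pi/2)
```

```text
shift tool mm [  1.9  39.5 274.5] turn -0.0 q6 -0.18 pos [483.8 127.8 152.2] yaw 0.203 w 0.559 t 23.5 F [ 1.4  0.9 -5.5]
```

Call:
arm_command --pt "0 0.008 0.05 0 0" --pt "0 0.008 0.05 0 0" --pt "0 0.008 0.05 0 0" --pt "0 0.008 0.05 0 0" --pt "0 0.007 0.05 0 0" --pt "0 0 0.024 0 0" --pt "0 0 0 0 0" --pt "0 0 0 0 0"

```text
time_s: 24.5
eef_pos: [577.3, -129.9, 153.4]
ee_rot: [0.547, 0.447, 0.549, -0.447]
force: [0.1, 0.1, -5.6]
grip_width: 0.566
```

Run:
```python
from h import *
x,y=fromfix(0,0); go(x,y,150,FP[2]-np.pi/2)
save('wrist','w16')
```

```text
shift tool mm [ 3.4 -0.2  3.3] turn 0.001 q6 -0.62 pos [ 577.3 -129.9  153.4] yaw 0.204 w 0.566 t 24.5 F [ 0.1  0.1 -5.6]
```

View pics/w16.png

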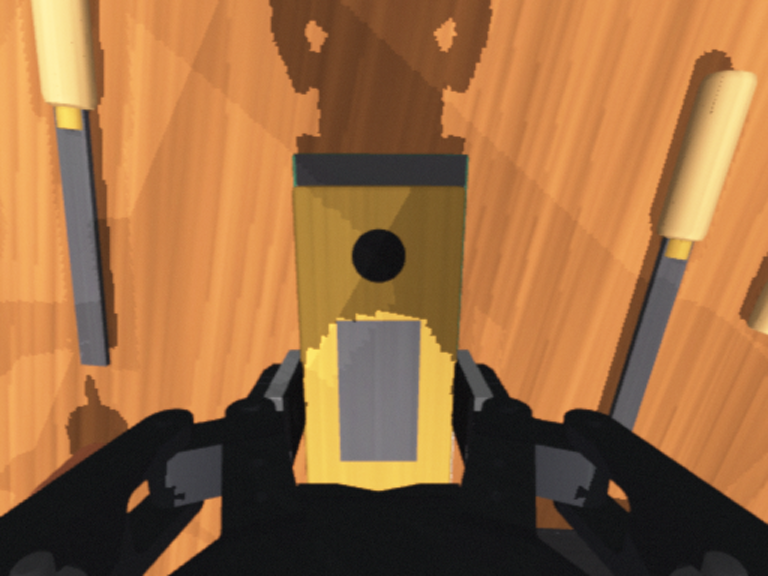

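Run:
```python
from h import *
st=ctrl.sense(); c=ctrl.capture('wrist')
for u in[(294,154),(467,154)]: print('wall',tofix(ray(c,((u[0]+.5)/1.5-.5,(u[1]+.5)/1.5-.5),88,st)))
for u in[(293,187),(465,187),(341,461),(417,461)]: print('body',tofix(ray(c,((u[0]+.5)/1.5-.5,(u[1]+.5)/1.5-.5),st['eef_pos'][2]+17.8,st)))
print(tofix(st['eef_pos']))
```

```text
wall [82.98209838 39.96532505]
wall [ 83.13615104 -40.58740493]
body [68.72355385 24.84951083]
body [ 68.82331453 -24.13129714]
body [-21.29618397  13.026629  ]
body [-21.21126595 -12.77676596]
[ 3.42011886 -0.40016219]
```

Call:
arm_command --pt "0 0.0005 0.0042 0 0" --pt "0.025 0 0 0 0" --pt "0.025 0 0 0 0" --pt "0 0 0 0 0" --pt "0 0 0 0 0"

```text
time_s: 25.22
eef_pos: [579.8, -135.2, 105.5]
ee_rot: [0.549, 0.447, 0.547, -0.447]
force: [0.3, 0.2, -5.5]
grip_width: 0.565
```

Run:
```python
from h import *
x,y=fromfix(-.6,0); go(x,y,26.2,FP[2]-np.pi/2)
save('wrist','w17')
```

```text
shift tool mm [79.3 -1.7 -2. ] turn 0.0 q6 -0.63 pos [ 579.8 -135.2  105.5] yaw 0.203 w 0.565 t 25.225 F [ 0.3  0.2 -5.5]
```

View pics/w17.png

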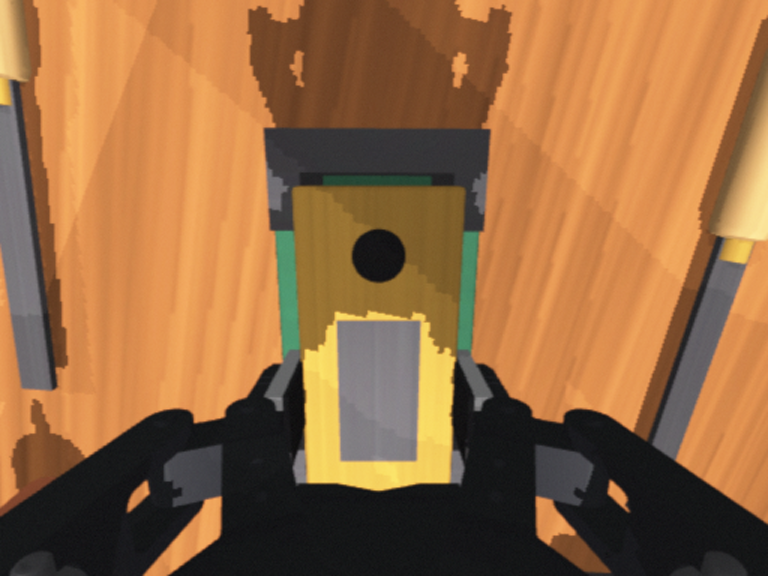

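```bash
cat > chk.py <<'E'
from h import *
import sys
# args: wallL wallR wallrow bodyL bodyR bodyrow dz
a=list(map(float,sys.argv[1:]))
st=ctrl.sense(); c=ctrl.capture('wrist')
f=lambda u,v,z: np.round(tofix(ray(c,((u+.5)/1.5-.5,(v+.5)/1.5-.5),z,st)),1)
w=[f(a[0],a[2],88),f(a[1],a[2],88)]; b=[f(a[3],a[5],st['eef_pos'][2]+a[6]),f(a[4],a[5],st['eef_pos'][2]+a[6])]
print('wall',w,'body',b,'tcp',tofix(st['eef_pos']),st['eef_pos'][2])
W=(w[0]+w[1])/2-[83,0]; B=(b[0]+b[1])/2-[65,0]; print('part rel fixture',B-W,'-> to reach -.6,0: tool z',round((B-W)[0]+.6,1),'tool y',round((B-W)[1],1))
E
python3 chk.py 265 490 128 293 465 187 17.8
```

```text
wall [array([82.6, 39.2]), array([ 82.7, -40.2])] body [array([62.9, 23.5]), array([ 62.9, -25.4])] tcp [-2.5112088  -1.67373445] 105.69634389736733
part rel fixture [-1.75 -0.45] -> to reach -.6,0: tool z -1.2 tool y -0.4
```

Call:
arm_command --pt "0 -0.0005 -0.0012 0 0" --pt "0.01 0 0 0 0" --pt "0.01 0 0 0 0" --pt "0.012 0 0 0 0" --pt "0.012 0 0 0 0" --pt "0.012 0 0 0 0" --pt "0.01 0 0 0 0" --pt "0 0 0 0 0"

```text
time_s: 26.32
eef_pos: [578.1, -133.9, 37.4]
ee_rot: [0.548, 0.447, 0.549, -0.447]
force: [-0.7, 0.1, -5.4]
grip_width: 0.561
```

Run:
```python
from h import *
x,y=fromfix(-.6,0); go(x,y,26.2,FP[2]-np.pi/2)
save('wrist','w18')
```

```text
shift tool mm [11.2 -0.2 -0.2] turn 0.0 q6 -0.63 pos [ 578.1 -133.9   37.4] yaw 0.203 w 0.561 t 26.325 F [-0.7  0.1 -5.4]
```

View pics/w18.png

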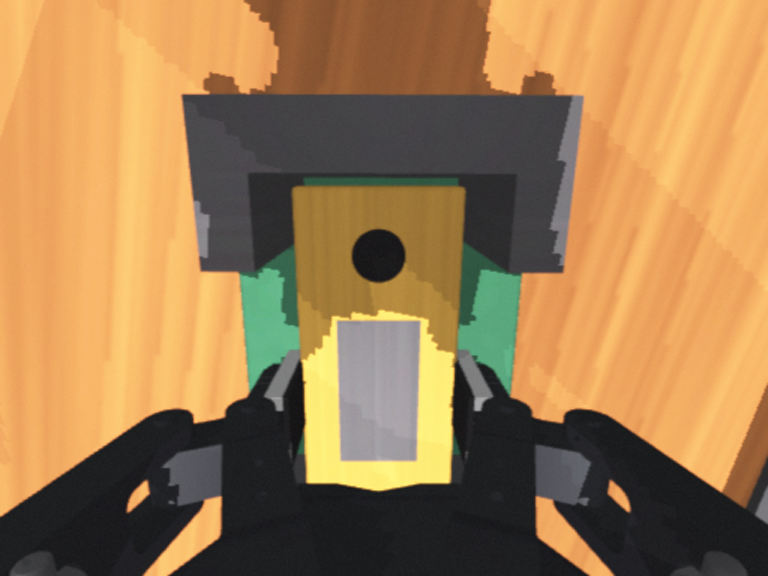

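Call:
arm_command --pt "0.006 0 0 0 0" --pt "0.004 0 0 0 0" --pt "0 0 0 0 0" --pt "0 0 0 0 0"

```text
time_s: 26.88
eef_pos: [578.6, -134.0, 28.4]
ee_rot: [0.548, 0.447, 0.548, -0.447]
force: [-0.2, 0.4, -4.0]
grip_width: 0.562
```

Run:
```python
from h import *
x,y=fromfix(-.6,0); go(x,y,26.2,FP[2]-np.pi/2)
```

```text
shift tool mm [ 2.2 -0.7 -0.4] turn 0.0 q6 -0.63 pos [ 578.6 -134.    28.4] yaw 0.203 w 0.562 t 26.875 F [-0.2  0.4 -4. ]
```

Call:
arm_command --pt "0.001 0 0 0 0" --pt "0 0 0 0 0" --pt "0 0 0 0 0.8" --pt "0 0 0 0 0.8" --pt "0 0 0 0 0.8" --pt "-0.03 0 0 0 0.8" --pt "-0.04 0 0 0 0.9" --pt "-0.05 0 0 0 1" --pt "-0.05 0 0 0 1" --pt "0 0 0 0 1"

```text
time_s: 28.12
eef_pos: [579.9, -134.6, 201.6]
ee_rot: [0.551, 0.447, 0.545, -0.446]
force: [0.2, -1.1, -0.8]
grip_width: 1.005
```

Run:
```python
from h import *
go(560,180,200,.2)
st=ctrl.sense(); c=save('wrist','w19'); np.save('pics/w19.npy',c['color'])
c=save('top','t19',(60,60,420,300),2)
```

```text
shift tool mm [   0.4   43.9 -312.2] turn 0.003 q6 -0.63 pos [ 579.9 -134.6  201.6] yaw 0.203 w 1.005 t 28.125 F [ 0.2 -1.1 -0.8]
```

View pics/w19.png

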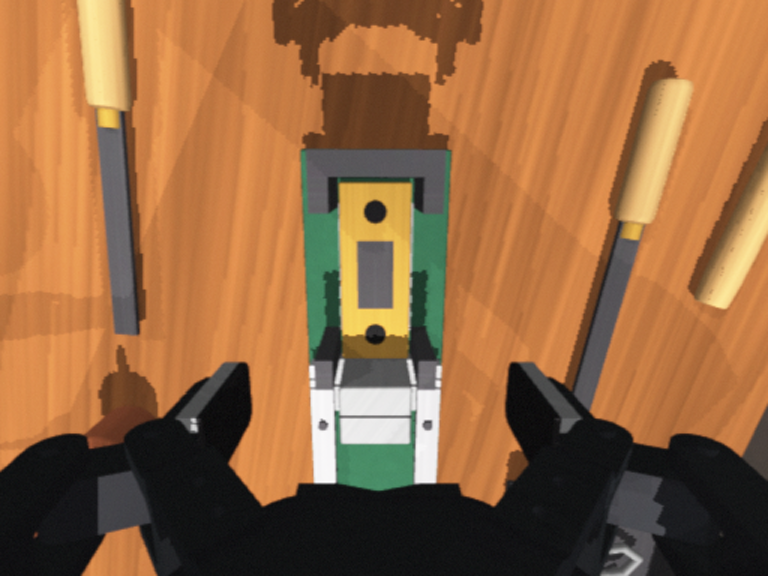

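View pics/t19.png

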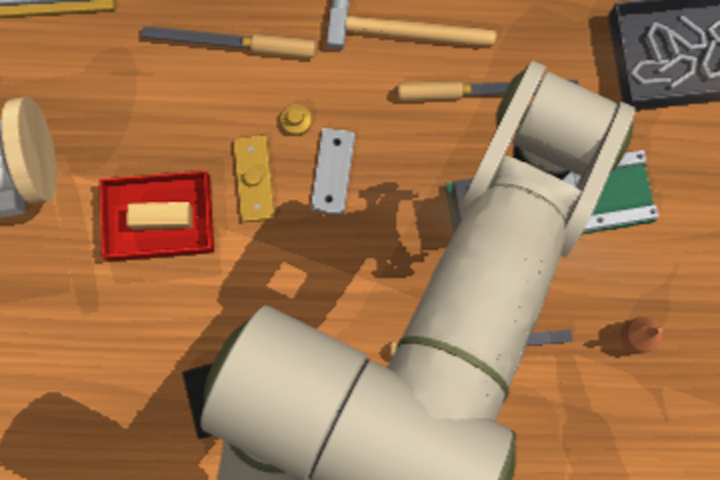

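Run:
```python
from h import *
c=ctrl.capture('top')
for q in['spacer1_c','spacer2_c','spacer1']:
    try:
        for d in ctrl.place_of('top',q): print(q,d['score'],d['uv'],ray(c,d['uv'],6)[:2])
        for d in ctrl.regions_of('top',q): print('R',q,d['score'],d['uv'],d['mask'].sum(),ray(c,d['uv'],6)[:2])
    except Exception as e: print(e)
c2=ctrl.capture('scene')
for q in['spacer1_c']:
    for d in ctrl.regions_of('scene',q): print('R',q,d['score'],d['uv'],d['mask'].sum(),ray(c2,d['uv'],6)[:2])
p=ray(c,(226.5,145),6); print(p)
go(p[0]+60,p[1],200,1.5)
```

```text
spacer1_c 0.71 [189.6, 151.2] [608.11433473 245.36444989]
spacer2_c 0.56 [225.0, 147.3] [623.94890616 138.22965719]
R spacer2_c 0.81 [226.7, 147.1] 698 [624.75116136 133.07298523]
R spacer2_c 0.66 [141.3, 165.4] 459 [559.17684407 388.7214254 ]
it knows: body, cover, fixture, oil_can, packing, pocket_floor, spacer1, spacer2, spacer3, stop_back, stop_index, stop_mark, tray
[631.31956969 133.95399815   6.        ]
shift tool mm [  -3.3  164.6 -239.7] turn -1.297 q6 -0.63 pos [ 578.4 -134.   196.7] yaw 0.203 w 1.001 t 28.575 F [ 0.1  0.2 -1. ]
```

Call:
arm_command --pt "0 0.028 -0.049 0 1" --pt "0 0.028 -0.049 0 1" --pt "0 0.028 -0.049 0 1" --pt "0 0.028 -0.049 0 1" --pt "0 0.028 -0.049 0 1" --pt "0 0 0 -0.185 1" --pt "0 0 0 -0.185 1" --pt "0 0 0 -0.185 1" --pt "0 0 0 -0.185 1" --pt "0 0 0 -0.185 1" --pt "0 0 0 -0.185 1" --pt "0 0 0 -0.185 1"

```text
time_s: 30.08
eef_pos: [666.2, 134.2, 196.9]
ee_rot: [0.706, 0.024, 0.707, -0.024]
force: [-1.2, 0.7, 0.5]
grip_width: 0.999
```

Run:
```python
from h import *
go(631,134,200,1.5)
c=save('wrist','w20')
```

```text
shift tool mm [ -3.1  -2.5 -35.1] turn 0.004 q6 -1.48 pos [666.2 134.2 196.9] yaw 1.504 w 0.999 t 30.075 F [-1.2  0.7  0.5]
```

View pics/w20.png

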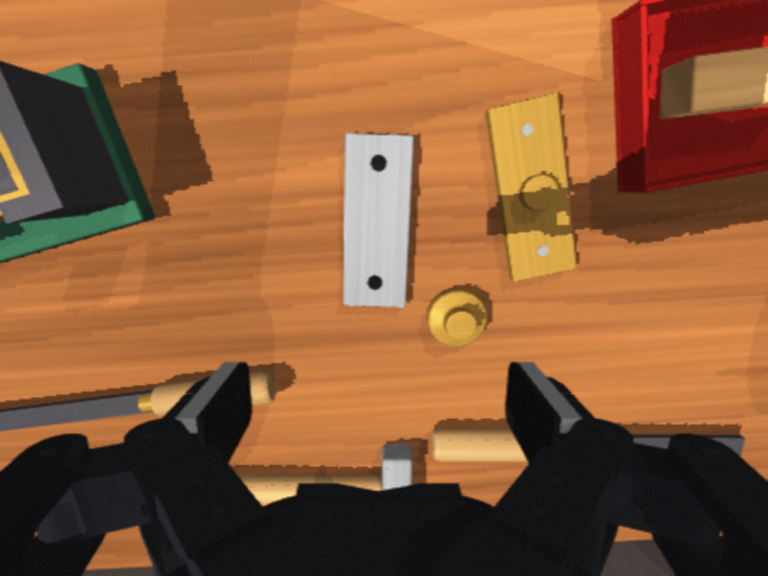

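Run:
```python
from h import *
m,a=quad([(346,134),(413,135),(405,307),(344,305)],12)
quad([(487,111),(559,93),(577,268),(513,281)],12)
go(m[0],m[1],60,a-np.pi/2)
```

```text
centre [629.7 135.9] long ang 3.0528 short ang -1.6536 dims 129.12830718360468 48.690089542157935
centre [614.5 255.6] long ang -2.9892 short ang -1.4217 dims 128.17822458127318 50.919799688364286
shift tool mm [137.   -1.1 -36.4] turn 0.013 q6 -1.47 pos [666.2 134.2 197. ] yaw 1.495 w 1.002 t 30.225 F [ 0.1 -0.2 -0.2]
```

Call:
arm_command --pt "0 -0.001 -0.0364 0.015 1" --pt "0.04 0 0 0 1" --pt "0.05 0 0 0 1" --pt "0.04 0 0 0 1" --pt "0.007 0 0 0 1" --pt "0 0 0 0 1"

```text
time_s: 30.98
eef_pos: [630.4, 135.9, 61.4]
ee_rot: [0.707, 0.032, 0.706, -0.032]
force: [-0.3, 0.4, 1.1]
grip_width: 0.999
```

Run:
```python
from h import *
go(629.7,135.9,2,3.0528-np.pi/2)
c=save('wrist','w21')
```

```text
shift tool mm [59.4 -0.  -0.8] turn -0.001 q6 -1.45 pos [630.4 135.9  61.4] yaw 1.481 w 0.999 t 30.975 F [-0.3  0.4  1.1]
```

View pics/w21.png

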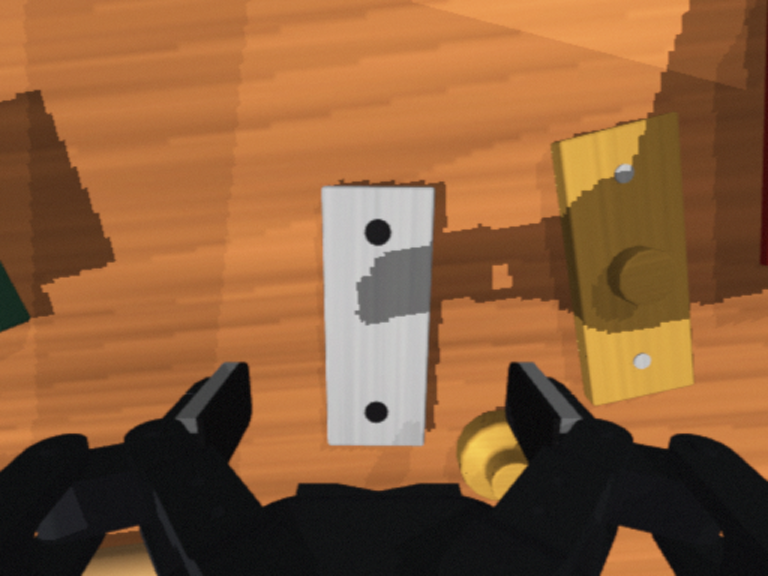

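Run:
```python
from h import *
m,a=quad([(322,187),(434,187),(424,444),(328,444)],12)
go(m[0],m[1],2,a-np.pi/2)
st=ctrl.sense(); c=ctrl.capture('wrist')
for u in[(495,455),(458,450),(500,408)]:
  w=ray(c,(u[0]/1.5,u[1]/1.5),8,st); print(rot(st['ee_rot']).T@(w-st['eef_pos']))
```

```text
centre [630.1 135.8] long ang 3.0451 short ang -1.6596 dims 128.8947929649788 49.44020399353171
shift tool mm [60.4 -0.2 -1. ] turn 0.008 q6 -1.45 pos [630.9 135.9  62.4] yaw 1.482 w 1.002 t 31.075 F [0.5 0.1 0.9]
[54.64380816 63.00844797 73.38677051]
[54.62588194 43.08651173 70.31702485]
[54.55112006 63.54574702 45.38389752]
```

Call:
arm_command --pt "0.03 0 -0.001 0.004 1" --pt "0.025 0 0 0 1" --pt "0.005 0 0 0 1" --pt "0 0 0 0 0" --pt "0 0 0 0 0" --pt "0 0 0 0 0" --pt "0 0 0 0 0" --pt "0 0 0 0 0" --pt "0 0 0 0 0"

```text
time_s: 32.25
eef_pos: [630.0, 136.0, 2.4]
ee_rot: [0.708, 0.033, 0.705, -0.032]
force: [-0.6, -0.0, 7.2]
grip_width: 0.555
```

Run:
```python
from h import *
go(629.7,135.9,2,3.0528-np.pi/2)
c=save('wrist','w22')
```

```text
shift tool mm [ 0.4 -0.2 -0.2] turn -0.003 q6 -1.45 pos [630.  136.    2.4] yaw 1.479 w 0.555 t 32.25 F [-0.6 -0.   7.2]
```

View pics/w22.png

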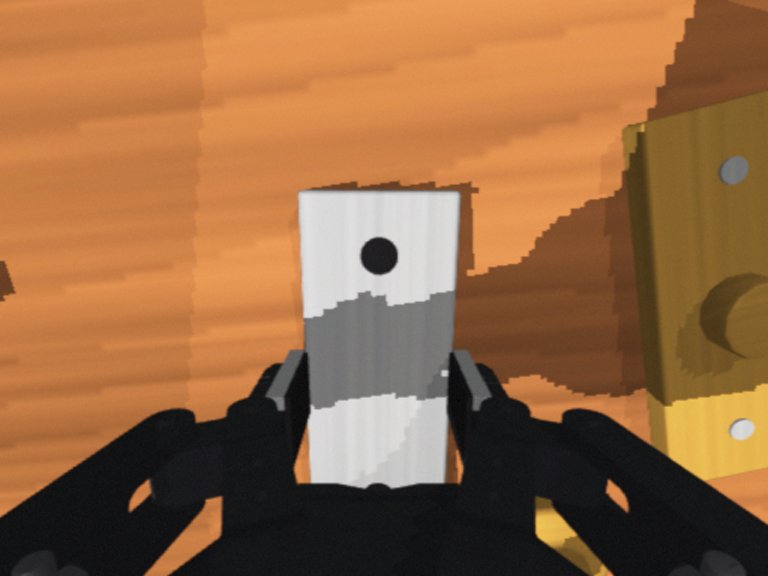

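Gripped. Lift and measure the offset in hand.

Call:
arm_command --pt "-0.02 0 0 0 0" --pt "-0.04 0 0 0 0" --pt "-0.05 0 0 0 0" --pt "-0.05 0 0 0 0" --pt "0 0 0 0 0"

```text
time_s: 32.92
eef_pos: [630.5, 136.1, 166.2]
ee_rot: [0.71, 0.033, 0.703, -0.032]
force: [0.2, -0.1, -3.4]
grip_width: 0.552
```

Run:
```python
from h import *
st=ctrl.sense(); c=save('wrist','w23')
def tool(u,v,dz):
    w=ray(c,((u+.5)/1.5-.5,(v+.5)/1.5-.5),st['eef_pos'][2]+dz,st); return rot(st['ee_rot']).T@(w-st['eef_pos'])
for u,v in[(299,191),(461,191)]: print(np.round(tool(u,v,9.6),1))
x,y=fromfix(0,0); go(x,y,150,FP[2]-np.pi/2)
```

```text
[-10.2 -23.6 -64.6]
[-10.2  25.4 -64.6]
shift tool mm [  12.7 -272.7  -26.7] turn 1.276 q6 -1.45 pos [629.3 136.  162.9] yaw 1.479 w 0.552 t 32.975 F [-0.3  0.5 -4.4]
```

View pics/w23.png

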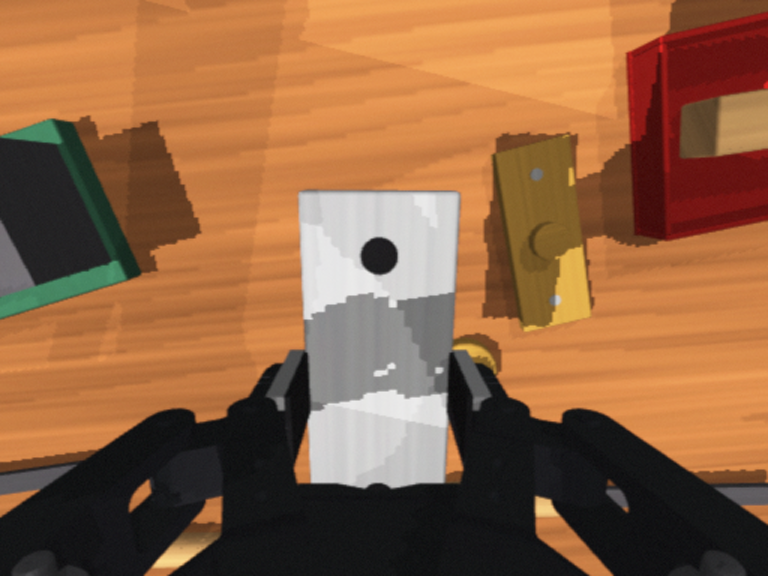

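Call:
arm_command --pt "0 0 0 0.182 0" --pt "0 0 0 0.182 0" --pt "0 0 0 0.182 0" --pt "0 0 0 0.182 0" --pt "0 0 0 0.182 0" --pt "0 0 0 0.182 0" --pt "0 0 0 0.184 0" --pt "0 -0.021 0.051 0 0" --pt "0 -0.021 0.051 0 0" --pt "0 -0.021 0.051 0 0" --pt "0 -0.021 0.05 0 0" --pt "0 -0.021 0.05 0 0"

```text
time_s: 34.48
eef_pos: [575.8, -134.4, 159.2]
ee_rot: [0.547, 0.447, 0.549, -0.447]
force: [0.7, -0.1, -1.7]
grip_width: 0.553
```

Call:
arm_command --pt "0.025 0 0 0 0" --pt "0.025 0 0 0 0" --pt "0 0 0 0 0" --pt "0 0 0 0 0"

```text
time_s: 34.98
eef_pos: [577.2, -133.0, 110.9]
ee_rot: [0.548, 0.447, 0.548, -0.447]
force: [0.4, -0.4, -1.6]
grip_width: 0.552
```

Run:
```python
from h import *
x,y=fromfix(-1,0); go(x,y,120,FP[2]-np.pi/2)
save('wrist','w24')
```

```text
shift tool mm [-9.1  0.5  1.3] turn 0.0 q6 -0.63 pos [ 577.2 -133.   110.9] yaw 0.203 w 0.552 t 34.975 F [ 0.4 -0.4 -1.6]
```

View pics/w24.png

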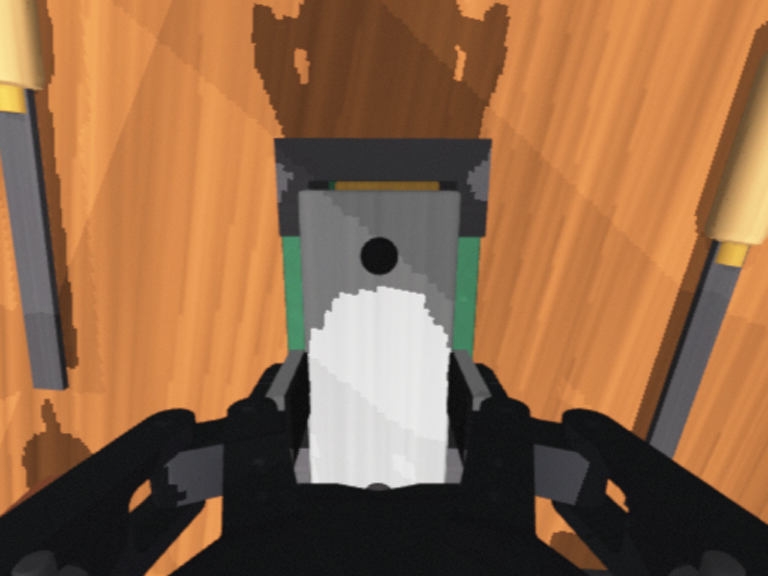

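```bash
python3 chk.py 274 491 139 299 461 191 9.6
```

```text
wall [array([82.2, 39.6]), array([ 82.3, -40.2])] body [array([64.3, 25.3]), array([ 64.3, -23.9])] tcp [0.17489309 0.3171459 ] 111.25097898621081
part rel fixture [0.05 1.  ] -> to reach -.6,0: tool z 0.6 tool y 1.0
```

Call:
arm_command --pt "0 0.0009 0.0006 0 0" --pt "0.01 0 0 0 0" --pt "0.012 0 0 0 0" --pt "0.012 0 0 0 0" --pt "0.012 0 0 0 0" --pt "0.006 0 0 0 0" --pt "0 0 0 0 0" --pt "0 0 0 0 0"

```text
time_s: 36.08
eef_pos: [578.3, -133.6, 58.7]
ee_rot: [0.548, 0.447, 0.548, -0.447]
force: [0.3, 0.6, -2.0]
grip_width: 0.553
```

Run:
```python
from h import *
x,y=fromfix(-1,0); go(x,y,46.4,FP[2]-np.pi/2)
save('wrist','w25')
```

```text
shift tool mm [12.3 -0.5  0.5] turn 0.0 q6 -0.63 pos [ 578.3 -133.6   58.7] yaw 0.203 w 0.553 t 36.075 F [ 0.3  0.6 -2. ]
```

View pics/w25.png

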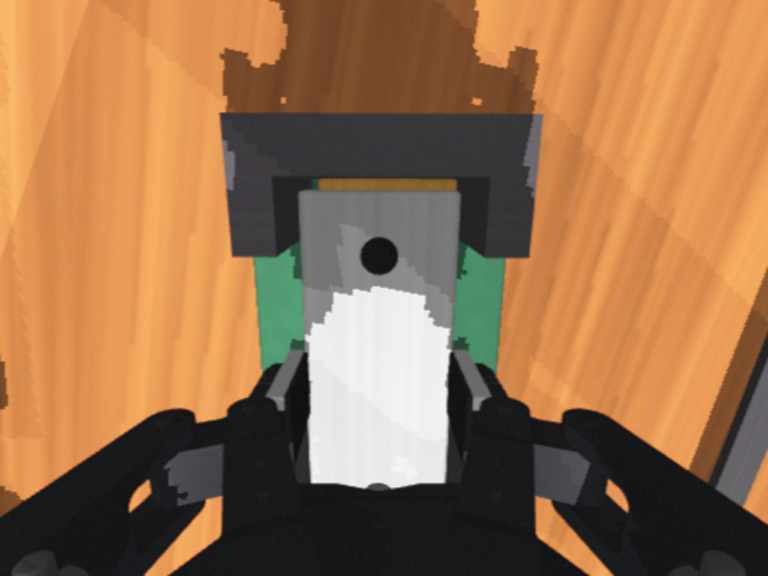

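Call:
arm_command --pt "0.005 0 0 0 0" --pt "0.004 0 0 0 0" --pt "0.002 0 0 0 0" --pt "0 0 0 0 0" --pt "0 0 0 0 0"

```text
time_s: 36.75
eef_pos: [578.1, -133.5, 47.4]
ee_rot: [0.548, 0.447, 0.548, -0.447]
force: [-0.0, -0.2, -2.6]
grip_width: 0.556
```

Call:
arm_command --pt "0.001 0 0 0 0" --pt "0 0 0 0 0" --pt "0 0 0 0 0.8" --pt "0 0 0 0 0.8" --pt "0 0 0 0 0.8" --pt "-0.03 0 0 0 0.8" --pt "-0.04 0 0 0 0.9" --pt "-0.05 0 0 0 1" --pt "-0.03 0 0 0 1" --pt "0 0 0 0 1"

```text
time_s: 38.0
eef_pos: [578.8, -133.8, 198.7]
ee_rot: [0.55, 0.447, 0.546, -0.446]
force: [0.5, 0.1, -1.0]
grip_width: 1.0
```

Run:
```python
from h import *
st=ctrl.sense(); c=save('wrist','w26')
c=save('top','t26',(0,30,420,310),1.7)
c=ctrl.capture('top')
for d in ctrl.place_of('top','cover_c'): print(d['score'],d['uv'],ray(c,d['uv'],6)[:2])
go(614.5+50,255.6,200,-2.9892+np.pi*1.5)
```

```text
0.86 [189.0, 153.4] [601.19240871 246.81284906]
shift tool mm [  -5.   163.6 -363.4] turn -1.52 q6 -0.63 pos [ 577.5 -133.3  194.8] yaw 0.203 w 0.998 t 38.2 F [0.5 0.7 0.5]
```

View pics/w26.png

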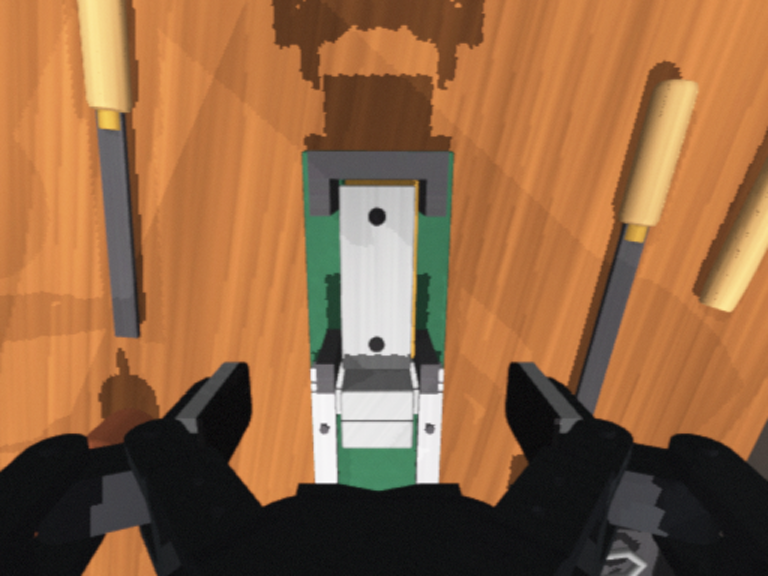

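View pics/t26.png

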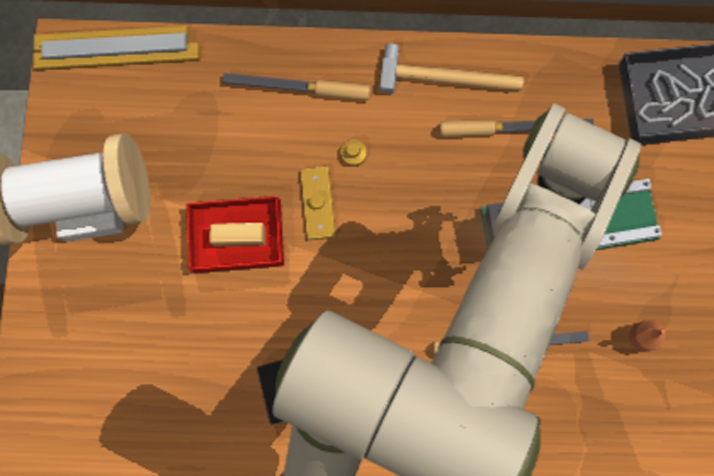

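Call:
arm_command --pt "0 0.02 -0.0455 0 1" --pt "0 0.02 -0.0455 0 1" --pt "0 0.02 -0.0455 0 1" --pt "0 0.02 -0.0455 0 1" --pt "0 0.02 -0.0455 0 1" --pt "0 0.02 -0.0455 0 1" --pt "0 0.02 -0.0455 0 1" --pt "0 0.018 -0.0455 0 1" --pt "0 0 0 -0.18 1" --pt "0 0 0 -0.18 1" --pt "0 0 0 -0.18 1" --pt "0 0 0 -0.18 1"

```text
time_s: 39.7
eef_pos: [659.1, 254.9, 194.7]
ee_rot: [0.67, 0.223, 0.672, -0.223]
force: [-0.1, -1.1, -0.7]
grip_width: 1.0
```

Call:
arm_command --pt "0 0 0 -0.18 1" --pt "0 0 0 -0.18 1" --pt "0 0 0 -0.18 1" --pt "0 0 0 -0.18 1" --pt "0 0 0 -0.08 1" --pt "0 0 0 0 1"

```text
time_s: 40.45
eef_pos: [659.2, 254.8, 195.0]
ee_rot: [0.704, -0.054, 0.706, 0.053]
force: [0.6, 0.2, -0.4]
grip_width: 1.001
```

Run:
```python
from h import *
c=save('wrist','w27')
go(614,255,60,1.72)
```

```text
shift tool mm [135.3   6.9 -44.4] turn 0.001 q6 -1.52 pos [659.2 254.9 195.2] yaw 1.721 w 1.001 t 40.5 F [-0.2  0.4 -0.2]
```

View pics/w27.png

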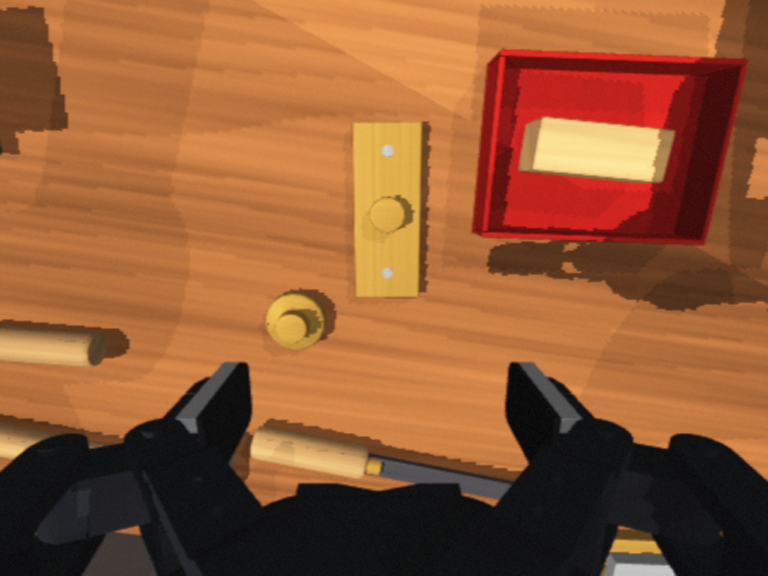

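Run:
```python
from h import *
m,a=quad([(353,123),(422,122),(418,297),(357,297)],12)
go(m[0],m[1],60,a-np.pi/2)
```

```text
centre [614.1 255.9] long ang -2.9847 short ang -1.4129 dims 129.05903528368287 48.8543846094637
shift tool mm [135.5   7.8 -44.3] turn -0.006 q6 -1.52 pos [659.2 254.9 195.5] yaw 1.721 w 1.001 t 40.55 F [-0.1  0.7 -0.4]
```

Call:
arm_command --pt "0 0.0078 -0.0443 -0.006 0.8" --pt "0.04 0 0 0 0.8" --pt "0.05 0 0 0 0.8" --pt "0.04 0 0 0 0.8" --pt "0.006 0 0 0 0.8" --pt "0 0 0 0 0.8"

```text
time_s: 41.3
eef_pos: [615.0, 256.0, 61.5]
ee_rot: [0.705, -0.056, 0.704, 0.056]
force: [0.6, -0.3, -0.6]
grip_width: 0.803
```

Run:
```python
from h import *
c=save('wrist','w28')
go(614,255.9,2,1.728)
```

```text
shift tool mm [60.2 -0.  -1.5] turn 0.001 q6 -1.51 pos [615.3 256.1  62.2] yaw 1.729 w 0.796 t 41.35 F [-1.3 -0.9 -0. ]
```

View pics/w28.png

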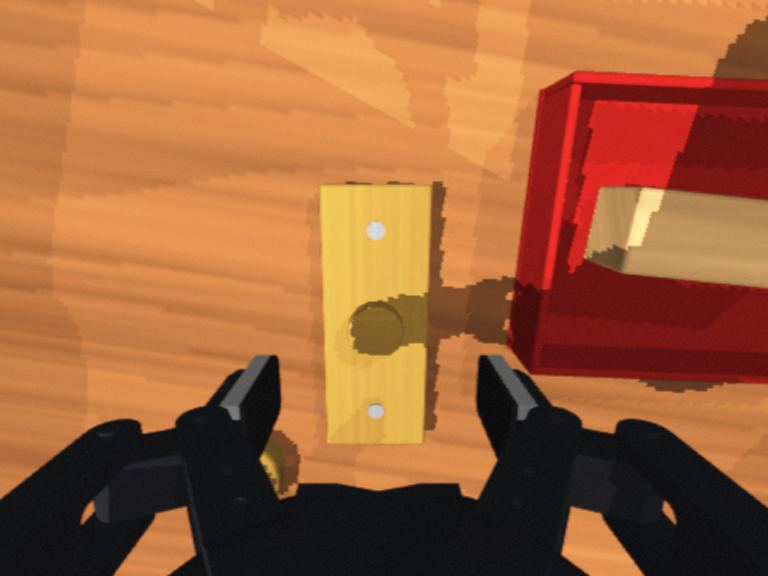

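Call:
arm_command --pt "0.03 0 -0.001 0 0.8" --pt "0.025 0 0 0 0.8" --pt "0.005 0 0 0 0.8" --pt "0 0 0 0 0.8" --pt "0 0 0 0 0" --pt "0 0 0 0 0" --pt "0 0 0 0 0" --pt "0 0 0 0 0" --pt "0 0 0 0 0" --pt "0 0 0 0 0"

```text
time_s: 42.6
eef_pos: [614.6, 256.0, 2.7]
ee_rot: [0.706, -0.056, 0.704, 0.056]
force: [-1.0, -0.4, 7.1]
grip_width: 0.552
```

Run:
```python
from h import *
c=save('wrist','w29')
go(614,255.9,2,1.728)
```

```text
shift tool mm [ 0.7  0.  -0.5] turn 0.001 q6 -1.51 pos [614.5 256.    2.7] yaw 1.729 w 0.554 t 42.65 F [-1.2 -1.1  8. ]
```

View pics/w29.png

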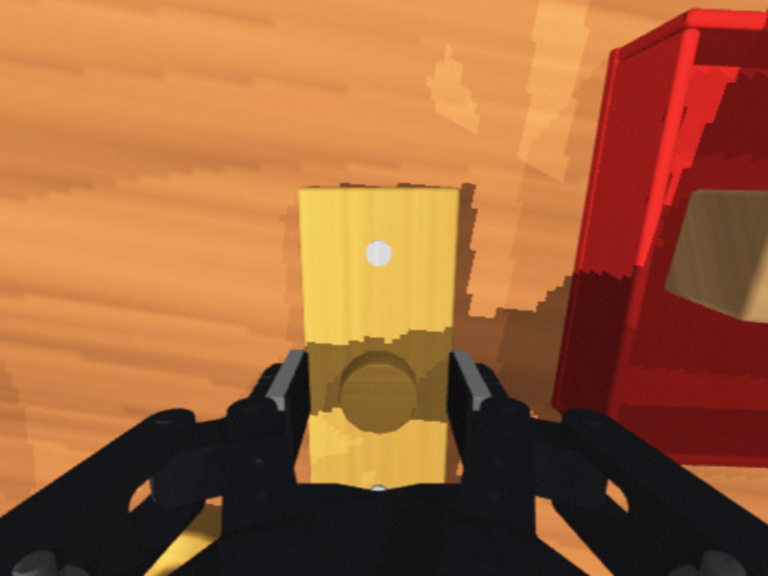

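Call:
arm_command --pt "-0.02 0 0 0 0" --pt "-0.04 0 0 0 0" --pt "-0.05 0 0 0 0" --pt "-0.05 0 0 0 0" --pt "0 0 0 0 0"

```text
time_s: 43.28
eef_pos: [615.0, 256.2, 166.2]
ee_rot: [0.708, -0.055, 0.702, 0.056]
force: [0.5, 0.1, -3.5]
grip_width: 0.549
```

Run:
```python
from h import *
st=ctrl.sense(); c=save('wrist','w30'); save('top','t30',(60,60,420,300),2)
x,y=fromfix(0,0); go(x,y,150,FP[2]-np.pi/2)
```

```text
shift tool mm [  10.4 -378.4  -96.1] turn 1.526 q6 -1.51 pos [613.  255.7 160.4] yaw 1.729 w 0.548 t 43.375 F [-0.8  0.8 -4.2]
```

View pics/w30.png

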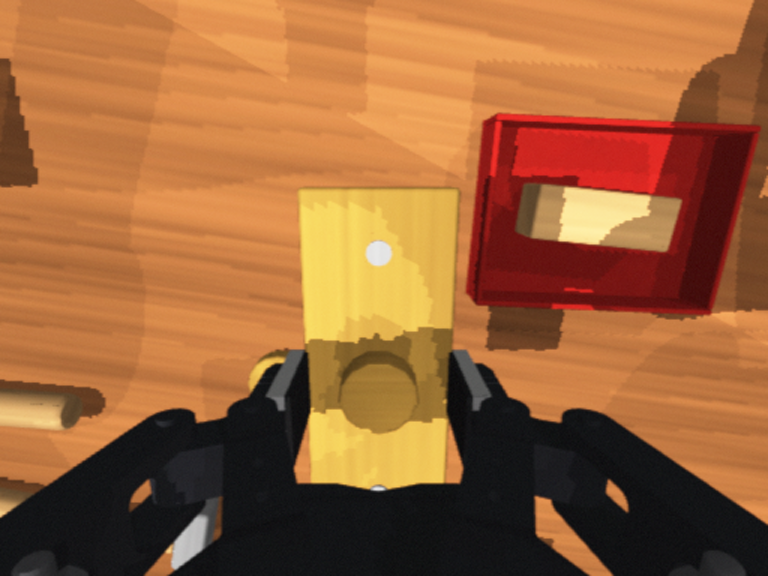

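View pics/t30.png

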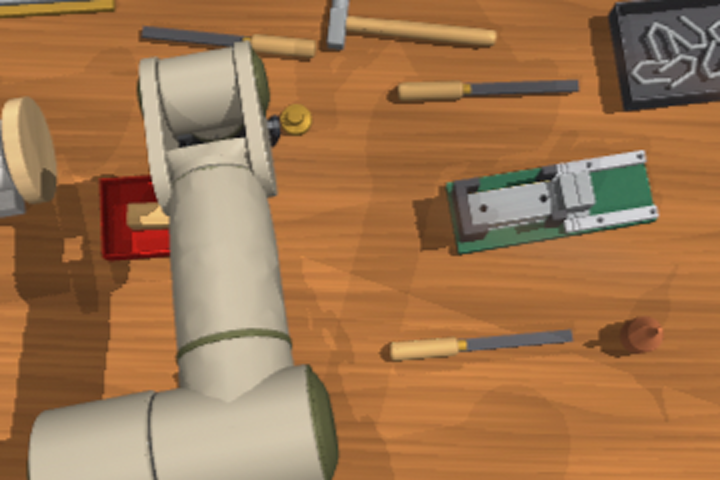

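Call:
arm_command --pt "0 0 0 0.17 0" --pt "0 0 0 0.17 0" --pt "0 0 0 0.17 0" --pt "0 0 0 0.17 0" --pt "0 0 0 0.17 0" --pt "0 0 0 0.17 0" --pt "0 0 0 0.17 0" --pt "0 0 0 0.17 0" --pt "0 0 0 0.166 0"

```text
time_s: 44.5
eef_pos: [612.5, 255.5, 158.1]
ee_rot: [0.546, 0.447, 0.548, -0.449]
force: [-0.8, -0.3, -3.5]
grip_width: 0.557
```

Call:
arm_command --pt "0 -0.0142 0.0467 0 0" --pt "0 -0.0142 0.0467 0 0" --pt "0 -0.0142 0.0467 0 0" --pt "0 -0.0142 0.0467 0 0" --pt "0 -0.0142 0.0467 0 0" --pt "0 -0.0142 0.0467 0 0" --pt "0 -0.0142 0.0467 0 0" --pt "0 -0.0142 0.0467 0 0" --pt "0 0 0 0 0" --pt "0.02 0 0 0 0" --pt "0.02 0 0 0 0" --pt "0 0 0 0 0"

```text
time_s: 46.0
eef_pos: [576.3, -131.8, 118.0]
ee_rot: [0.546, 0.446, 0.55, -0.447]
force: [-0.9, 0.2, -3.1]
grip_width: 0.553
```

Run:
```python
from h import *
x,y=fromfix(-1,0); go(x,y,120,FP[2]-np.pi/2)
save('wrist','w31')
```

```text
shift tool mm [-2.   1.2  2.6] turn 0.001 q6 -0.63 pos [ 576.3 -131.8  118. ] yaw 0.204 w 0.553 t 46.0 F [-0.9  0.2 -3.1]
```

View pics/w31.png

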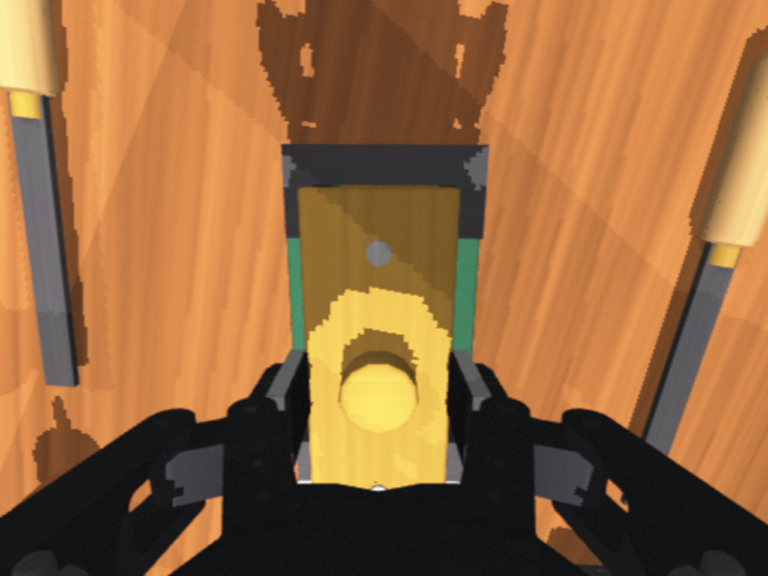

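```bash
python3 chk.py 281 489 145 299 460 187 9.3
python3 - <<'E'
from h import *
for i in range(2): st=ctrl.sense(); ctrl.capture('wrist'); print(tofix(st['eef_pos']),st['eef_pos'][2])
E
```

```text
wall [array([81.8, 39.3]), array([ 81.9, -41.2])] body [array([66.4, 25.6]), array([ 66.4, -23.4])] tcp [1.09962101 0.5379964 ] 119.39729386058751
part rel fixture [2.55 2.05] -> to reach -.6,0: tool z 3.2 tool y 2.1
[0.6846509  0.11960377] 120.32391713422791
[ 0.4205447  -0.05378653] 120.79076580197953
```

Call:
arm_command --pt "0.01 0 0.0015 0 0" --pt "0 0 0 0 0" --pt "0 0 0 0 0" --pt "0 0 0 0 0"

```text
time_s: 46.7
eef_pos: [577.9, -134.6, 110.5]
ee_rot: [0.548, 0.447, 0.548, -0.447]
force: [0.3, 1.1, -3.1]
grip_width: 0.551
```

Run:
```python
from h import *
x,y=fromfix(-1,0); go(x,y,120,FP[2]-np.pi/2)
save('wrist','w32')
```

```text
shift tool mm [-9.5  0.2 -0.4] turn 0.0 q6 -0.63 pos [ 577.9 -134.6  110.5] yaw 0.203 w 0.551 t 46.7 F [ 0.3  1.1 -3.1]
```

View pics/w32.png

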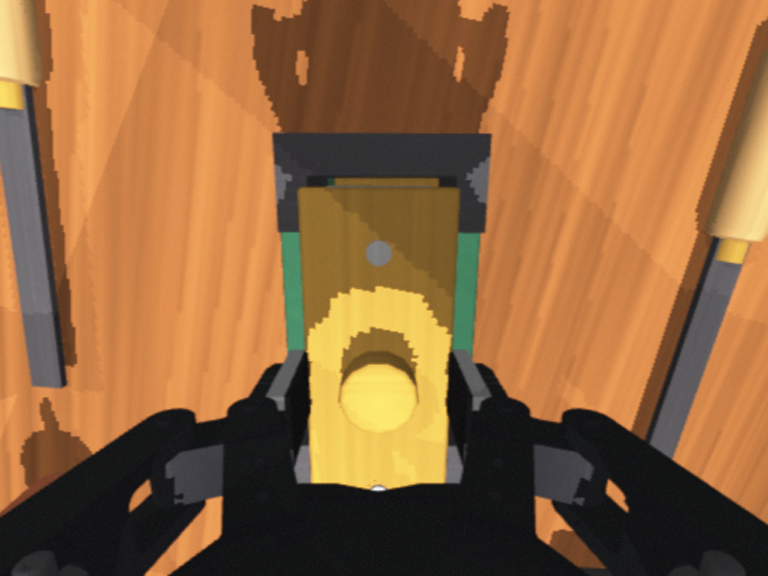

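```bash
python3 chk.py 273 491 133 299 460 187 9.3
```

```text
wall [array([82.6, 39.5]), array([ 82.7, -40. ])] body [array([63.9, 25.1]), array([ 63.9, -23.8])] tcp [-1.41273122  0.14837746] 110.49887218922223
part rel fixture [-0.75  0.9 ] -> to reach -.6,0: tool z -0.2 tool y 0.9
```

Call:
arm_command --pt "0 0.0008 0 0 0" --pt "0.01 0 0 0 0" --pt "0.01 0 0 0 0" --pt "0.01 0 0 0 0" --pt "0.009 0 0 0 0" --pt "0 0 0 0 0" --pt "0 0 0 0 0"

```text
time_s: 47.68
eef_pos: [578.8, -134.5, 71.6]
ee_rot: [0.548, 0.447, 0.548, -0.447]
force: [-0.0, -0.5, -2.5]
grip_width: 0.551
```

Run:
```python
from h import *
x,y=fromfix(-1,0); go(x,y,58.7,FP[2]-np.pi/2)
save('wrist','w33')
```

```text
shift tool mm [12.9 -0.7 -0.5] turn 0.0 q6 -0.63 pos [ 578.8 -134.5   71.6] yaw 0.203 w 0.551 t 47.675 F [-0.  -0.5 -2.5]
```

View pics/w33.png

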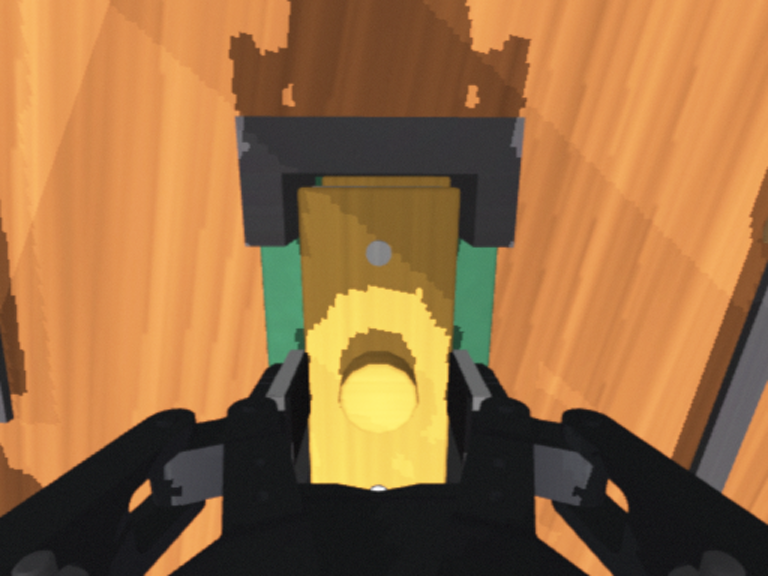

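Call:
arm_command --pt "0.005 0 0 0 0" --pt "0.005 0 0 0 0" --pt "0.002 0 0 0 0" --pt "0 0 0 0 0" --pt "0 0 0 0 0"

```text
time_s: 48.35
eef_pos: [578.6, -134.4, 59.4]
ee_rot: [0.548, 0.447, 0.548, -0.447]
force: [0.4, 0.8, -3.9]
grip_width: 0.552
```

Call:
arm_command --pt "0.001 0 0 0 0" --pt "0 0 0 0 0" --pt "0 0 0 0 0.8" --pt "0 0 0 0 0.8" --pt "0 0 0 0 0.8" --pt "-0.03 0 0 0 0.8" --pt "-0.04 0 0 0 0.9" --pt "-0.05 0 0 0 1" --pt "-0.02 0 0 0 1" --pt "0 0 0 0 1" --pt "0 0 0 0 1"

```text
time_s: 49.72
eef_pos: [578.1, -134.2, 196.9]
ee_rot: [0.547, 0.447, 0.549, -0.447]
force: [-0.1, 0.4, 0.2]
grip_width: 1.002
```

Run:
```python
from h import *
c=save('wrist','w34'); im=c['color'][:,:,::-1][90:310,185:320]; cv2.imwrite('pics/w34b.png',cv2.resize(im,None,fx=2.7,fy=2.7,interpolation=cv2.INTER_CUBIC))
st=ctrl.sense(); print(st['eef_pos'],tofix(st['eef_pos']),yaw(st))
```

```text
[ 578.09960223 -134.19903369  196.76745575] [-1.09265146 -0.13211148] 0.2029088317724117
```

View pics/w34b.png

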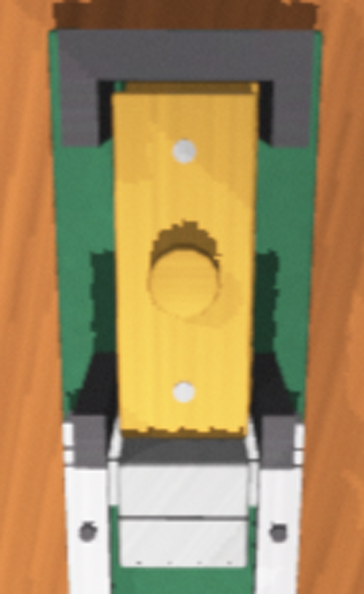

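Call:
arm_command --pt "-0.02 0 -0.05 0 1" --pt "0 0 -0.05 0 1" --pt "0 0 -0.05 0 1" --pt "0 0 -0.05 0 1" --pt "0 0 -0.05 0 1" --pt "0 0 0 0 1"

```text
time_s: 50.52
eef_pos: [527.1, 113.1, 217.3]
ee_rot: [0.548, 0.445, 0.55, -0.446]
force: [-0.6, -0.2, -0.5]
grip_width: 0.999
```

Run:
```python
from h import *
save('top','t35'); c=save('scene','s35'); im=c['color'][:,:,::-1][190:360,180:300]; cv2.imwrite('pics/s35b.png',cv2.resize(im,None,fx=4,fy=3.5,interpolation=cv2.INTER_CUBIC))
c=ctrl.capture('top'); im=c['color'][:,:,::-1][120:200,270:400]; cv2.imwrite('pics/t35b.png',cv2.resize(im,None,fx=6,fy=6,interpolation=cv2.INTER_CUBIC))
```

```text
(no output)
```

View pics/s35.png

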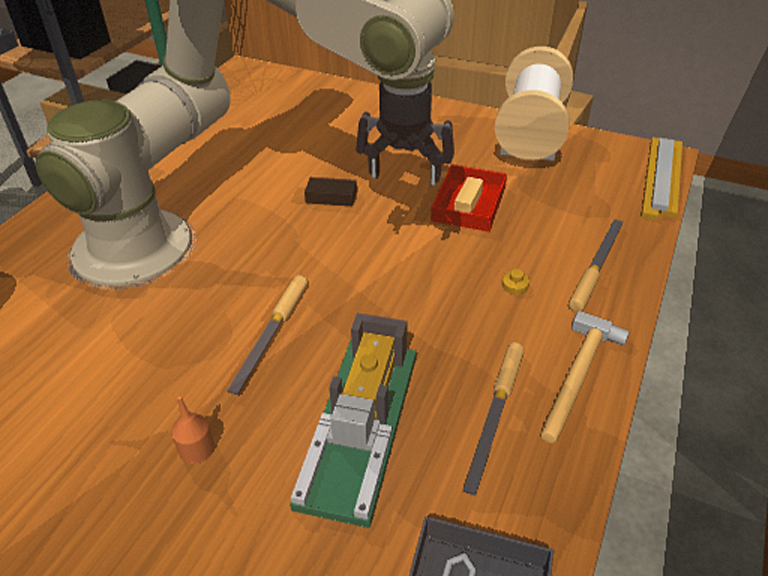

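View pics/s35b.png

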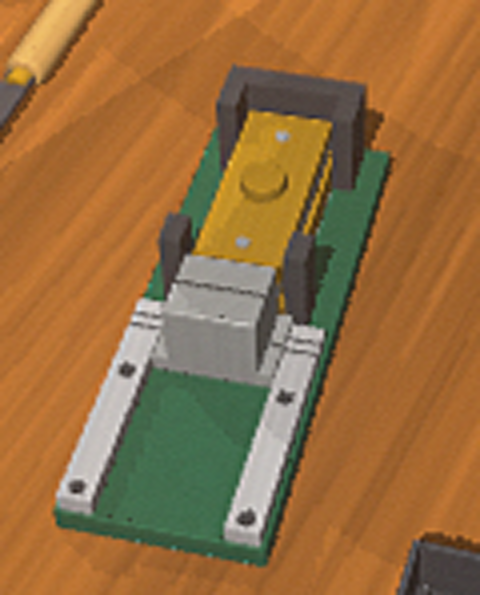

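View pics/t35b.png

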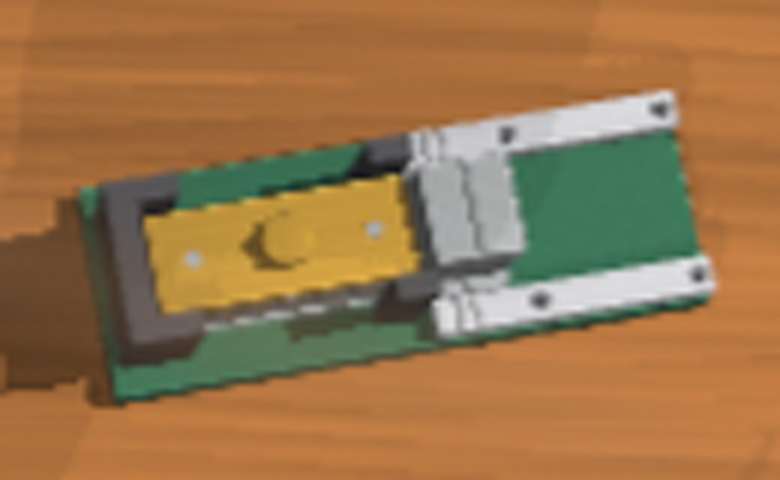

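View pics/t35.png

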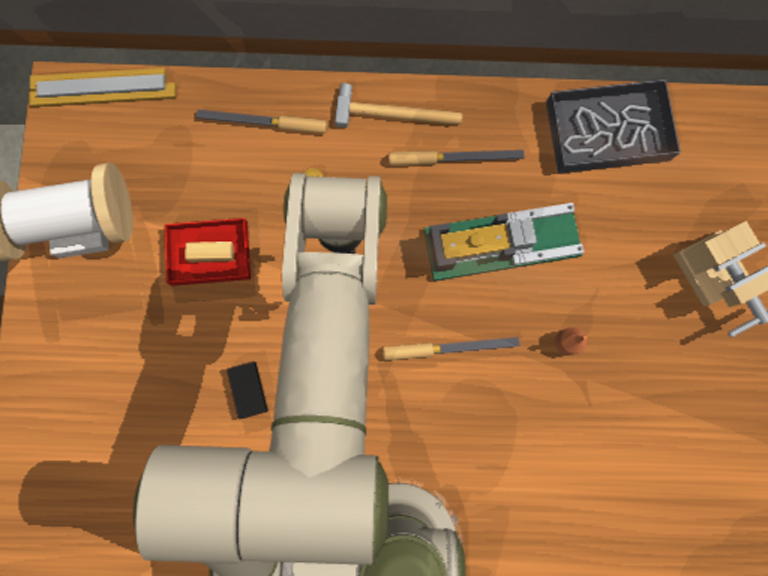

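The stack is in the pocket with the boss up. The slide's line stands between the scribed lines and the can is upright. No other spacer shows anywhere, so I'm handing in.

```bash
python3 -c "
from rig import ctrl
print(ctrl.finish_job())"
```

```text
the job is handed in; nothing more can be done
None
```

The job is done and handed in at about 51 s of the 210 s allowed; no verdict came back.

- **Packing block:** I moved it from the pocket into the red tray, where it still lies.
- **Stop slide:** I pushed it in with small steps and never past the far line. After I backed off, its ear line stood about 1 mm short of midway between the scribed lines, by a close wrist picture. The later pictures show it unmoved.
- **Stack:** The body, the only spacer plate I could find and the cover went in, in that order, with the boss up. In the last pictures the stack looks flat, square and centred between the corner guides. I checked it from the top, scene and wrist cameras.
- **Oil can:** It is upright and was not touched.

I did not notice a grip slip or a part being knocked aside. The network did poorly on the spacer: it missed the plate at first, then also reported the cover and the tray as spacers. That there is only one spacer rests on my own look through the pictures, which together show the bench.

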